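# Pack the two-layer sampling kit

### The arm

A 6-joint arm with a two-finger parallel gripper is mounted at the origin on the work surface. World frame = base frame: x ahead of the robot, y to its left, z up, the work surface at z = 0. Lengths are in m, angles in degrees, forces in N, time in s.
With the tool pointing down it reaches from about 0.25 to 0.775 m from the base axis. Payload 4 kg.
Tool frame: the origin (TCP) lies at the very end of the fingers, on their centre line; the grasp point (between the pads) lies 19 mm behind it; z points along the fingers, x is the direction in which the jaws open and shut, and the axes are right-handed (so a half turn about z gives the same grasp; the last joint's range is limited). The gripper opens to 94 mm and grips with 3 to 60 N. Pads are 16 mm wide; open, the fingers measure 119 mm over their backs; the gripper's body (75 mm by 177 mm) begins 78 mm behind the grasp point.
Start: joints at [62.561, 4.996, 78.535, -0, 96.463, -5.907], TCP at [0.202, 0.512, 0.206] pointing down, gripper open.
Joint ranges: [-177.83, 177.83], [-43.37, 116.18], [15.69, 146.23], [-61.86, 241.86], [9.47, 152.12], [-147.06, 147.06]. Speed limits (degrees/s): [159.86, 159.86, 180, 180, 180, 180].

### API

Orientations are given as [roll, pitch, yaw] about the fixed x, y, z axes, in that order (R = Rz(yaw) Ry(pitch) Rx(roll)).
In Python, from workcell import readout, viewer, order, spotter gives the robot as it stands.
- The arm moves only by the tool drive_tool, never from a script. Its argument "moves" is a list of rows, each a list of 5 numbers: the closure, from -1 (fully open) to 1 (shut), so that 0 is half open, then the shift along the world's x, y, z in m, then the turn about the world's z in degrees. A call has exactly 5 rows; each row is the pose to reach, as a shift and turn from the pose measured when the call began; what a row does not reach only later rows make up. A row lasts 1/12 s, in which the tool goes at most 41.7 mm and 7.16 degrees, less where a joint would pass 70% of its speed; a pose out of reach is approached as far as the arm can. A call with a gripper value outside its range is refused whole. The fingers move at their own pace and stop on an object; the grip force is fixed at half the most. Time passes only in rows, so rows that repeat a pose let the fingers close, or fill a call up. It gives the time, the measured TCP pose, the force and the opening at its end, in the units of the state.
- readout.get_obs(): the state, without advancing time (a new reading comes with each control period).
- viewer.read_camera(name): name is "side" or "top"; returns a dict with "color" (420x560x3 uint8, red, green, blue), "range_z" (420x560 float32, m along the optical axis (not along the pixel's ray), 0 where there is no reading), "fx", "fy", "cx", "cy" (pixels), "R" (3x3) and "t" (3): a world point X has camera coordinates R X + t. Camera axes: x right, y down, z forward; pixel columns grow to the right and rows downward; lengths in m; the calibration is good to about 2 mm. A picture is of the moment at which its call begins.
- order.hand_in(): hands the job in, once; it reports no verdict.
Trained networks look in a picture, given as the dict that the camera call returned (one of the last four; its "shot" number tells which), for a name from the list of things; names that differ only in an ending like _2 or _b are one class to them, and where a whole thing is asked for, a point or a joint stands for the part that bears it (a point fixed in the world has none). Each returns a list of dicts, best first, with "confidence" (0 to 1); they miss things now and then, are a little off and sometimes report something else, mostly with a low value. They report only what shows in the picture. A call takes as long as a camera call. They do not tell look-alikes from the thing itself.
- spotter.find_in(picture, query): "centre" ([x, y, z] in m, in the coordinates of the camera as it stood for that picture, good to about 4 mm: the middle of the surface that is visible of it).
- spotter.masks_of(picture, query): "pixels" (420x560 bool, what is visible of it).
- spotter.landmark_of(picture, query): "centre" ([x, y, z] in m, in the coordinates of the camera as it stood for that picture, good to about 4 mm: a listed point, or the origin of a listed thing).
The state is a dict: "time": time; "qpos": joint angles; "joint_velocities": joint speeds; "joint_torque": joint torques, N m; "eef_pos": TCP position; "ee_rot": TCP orientation; "contact_force": force on the tool from outside, world axes, zero at the start; "wrist_torque": the same for the moment, N m; "gripper_width": opening from 0.0 (shut) to 1.0 (fully open).
Only numpy, scipy, OpenCV 4.12 (cv2) and the standard library are available. Lean on these libraries where they do the work, as an engineer would, in place of code of your own. Each camera call takes 0.05 s, during which the arm holds its last target.

### The job

Pack the sampling kit: set the jar and the slide box upright and fully down in their cavities in the bottom of the grey kit box, then slide the divider along its keyholes to free it from the studs of its stand, lift it off and seat it flat on the box's corner posts over them. Then set the steel tin fully home in the pocket on the divider. Set things down rather than dropping them, let go of everything, and leave the other things on the bench where they are.

Things in the scene. Friction and masses are not known exactly. Their poses are not given: they have to be found in the camera images.
- jar_mid (a point): sample jar, a frosted-white upright cylinder 56 mm across and 42 high with a narrower ribbed screw cap (42 mm across) on top, 56 mm tall in all (the dish stack, which is no part of the kit, shows three tiers); stands on the bench. Point: its centre, 28 mm up; z up.
- slides_mid (a point): slide box, a closed white plastic block 100 x 38 x 48 mm (long along its x, 38 along y, 48 tall). Point: its centre, 24 mm up; z up.
- tin_mid (a point): steel instrument tin, closed, 110 x 40 x 32 mm (long along its x, 40 along y, 32 tall; a line frame on its lid). Point: its centre, 16 mm up; z up.
- divider_fin (a point): centre of the divider's upright grip fin: 14 mm thick (x), 50 long (y), standing 45 above the middle of the plate; point 28.5 mm above the plate's underside. Axes are the divider's. The divider starts flat on the stand, its underside at 20 mm height, locked by headed studs through two keyholes (see divider_base): it must be slid about 20 mm along its own -y before it can be lifted.
- divider_base (a point): centre of the underside of the divider, a white rigid plate 186 (x) x 146 (y) x 6 mm thick; axes as the fin's. Its two keyholes lie on its y axis, narrow end 12 mm wide, wide end 26 mm square towards +y; sliding the plate to -y brings the stand's studs into the wide ends.
- divider_tin (a point): centre of the only pocket on the divider's top, for the tin, at divider x = +52 mm, on the plate's top: 46 (x) x 120 (y) mm inside, ribs 6 mm high; the tin's length lies along the divider's y, either way round.
- stand_mid (a point): middle of the top (20 mm high) of the fixed steel parking stand, a block 130 x 170 mm. Studs on its y axis at y = +48 and -48 mm: necks 8 mm across, 10 high; heads 18 across, 4 thick (top at 34 mm). The parked divider has the stand's axes and its centre at about y = +13 mm; it is free to lift with its centre at y = -7 mm (within 3 mm) and x = 0.
- box_seat (a point): centre of the kit box at the level of its four corner posts' tops (65 mm above the bench), where the divider's underside must rest. The kit box is fixed, grey, open-topped, 206 (x) x 166 (y) x 82 mm high, walls and floor 5 mm, posts 14 mm square. Axes are the box's. The divider lies with its x along the box's x, either way round.
- box_jar (a point): centre of the floor (5 mm above the bench) of the square bottom cavity for the jar, at box x = -48 mm: 62 mm square inside, ribs 12 mm high, 4 mm thick.
- box_slides (a point): centre of the floor (5 mm above the bench) of the long bottom cavity for the slide box, at box x = +46 mm: 44 (x) x 110 (y) mm inside, ribs 12 mm high; the slide box's length lies along the box's y, either way round.
- dishes_mid (a point): bystander, not to be disturbed: stack of three small lidded dishes, one rigid frosted piece, 60 mm across, 42 tall, not part of the kit. Point: about its centre.
- vial_mid (a point): bystander, not to be disturbed: small amber capped vial, 28 mm across, 50 tall. Point: about its centre.
- stopper_mid (a point): bystander, not to be disturbed: tan tapered stopper, 44 mm across, 30 tall. Point: about its centre.
- tipbox_mid (a point): bystander, not to be disturbed: open white tip box, 80 x 120 x 50 mm. Point: about its centre.
- bottle_mid (a point): bystander, not to be disturbed: glass bottle with blue cap, 70 mm across, 130 tall. Point: about its centre.
- beaker_mid (a point): bystander, not to be disturbed: glass beaker, 68 mm across, 85 tall. Point: about its centre.
Things that resemble listed ones, but are neither listed nor needed, are in the scene too. Leave any purple or red look-alike of the part that bears slides_mid alone.

How it is judged:
By the outcome, as a careful person would: the job done as asked, in the order asked, and still so for the second after the job is handed in, with the robot touching nothing.
It also fails if it takes over 72 s, if anything falls off the work surface, if the arm or the gripper's body presses on something with over 40 N, if the wrist force passes 120 N, or if a joint passes its speed limit or range.

## Working session

There is one attempt and no reset: what is moved stays moved. The work goes in short steps, Python scripts to look and compute and a tool call to move; the robot and the scene stay as the last step left them, time stands still between calls to the robot, and variables do not carry over. Pictures are saved under pics/ and viewed, and the job is handed in when it is done.

Besides the shell and the picture viewer there is one more tool, called after ">>>" by a JSON object that holds its "method" and its "body". drive_tool: Moves the arm, as the interface text tells. Its arguments: {"type":"object","properties":{"moves":{"type":"array","items":{"type":"array","items":{"type":"number"}}}},"required":["moves"]}

```bash
ls; mkdir -p pics; python3 - <<'E'
from workcell import readout, viewer, order, spotter
import cv2,pickle
o=readout.get_obs();print(o)
for n in("side","top"):
    p=viewer.read_camera(n);cv2.imwrite(f"pics/{n}0.png",p["color"][:,:,::-1]);pickle.dump(p,open(f"{n}0.pkl","wb"))
    print(n,p["fx"],p["cx"],p["cy"],p["R"],p["t"],p.get("shot"))
E
```

```text
pics
{'time': 0.0, 'qpos': array([ 6.25616515e+01,  5.03990619e+00,  7.86237387e+01,  2.25539269e-05,
        9.64610551e+01, -5.90479143e+00]), 'joint_velocities': array([-0.08959486,  0.0151869 , -0.01682827,  0.0382514 , -0.03863916,
        0.0319531 ]), 'joint_torque': array([-7.58355745e-04, -3.40171766e+01, -3.02432334e+01,  7.17326417e-02,
        3.29788565e-02, -1.68277552e-04]), 'eef_pos': array([0.20161013, 0.51114082, 0.20430546]), 'ee_rot': array([-1.79987149e+02,  1.24036021e-01,  6.84664593e+01]), 'contact_force': array([-0.40814627, -0.46962566, -0.04004598]), 'wrist_torque': array([-2.76968374e-02,  2.40696785e-05,  2.57520364e-03]), 'gripper_width': 0.9992461164470768}
side 407.282033948281 281.3024282873818 208.10012767277874 [[ 0.9097751  -0.41501741  0.00835601]
 [-0.2220849  -0.50365004 -0.8348742 ]
 [ 0.35069584  0.75769201 -0.55037736]] [-0.5030673   0.18198841  0.83817984] 1
top 502.81006988977333 277.1803056871701 206.38299754783517 [[-0.02795155 -0.99954963 -0.01092007]
 [-0.99420635  0.0289331  -0.10352102]
 [ 0.10379035  0.00796322 -0.99456732]] [0.00815199 0.57062132 1.25679172] 2
```

View pics/top0.png

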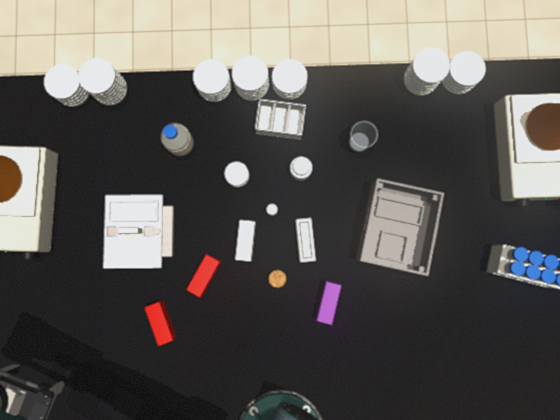

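View pics/side0.png

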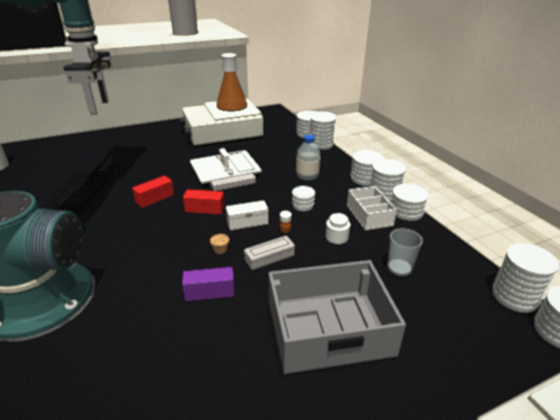

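Two frosted round things appear in the top view. The one at (236,174) shows tiers in the side view at (303,198), so it is the dishes. The one at (301,168) shows a narrower cap in the side view at (337,228), so it is the jar.

Oblong look-alikes in the top view:
- White at (245,240): slide box
- White with line frame at (305,240): tin
- Red at (203,276) and (159,323), and purple at (329,303): leave alone

I'll check these in close crops and measure.

```bash
cat > h.py <<'E'
import numpy as np,cv2,pickle
def world(p,px):  # px Nx2 (u,v) with depth
    u,v=px[:,0],px[:,1]; z=p["range_z"][v,u]
    c=np.stack([(u-p["cx"])/p["fx"]*z,(v-p["cy"])/p["fy"]*z,z],1)
    w=(c-p["t"])@p["R"]   # R^T(c-t)
    return w[z>0]
def c2w(p,c): return p["R"].T@(np.asarray(c)-p["t"])
def cloud(p):
    v,u=np.mgrid[:420,:560]; z=p["range_z"]
    c=np.stack([(u-p["cx"])/p["fx"]*z,(v-p["cy"])/p["fy"]*z,z],-1)
    w=(c-p["t"])@p["R"]; w[z<=0]=np.nan
    return w
def proj(p,X):
    c=p["R"]@np.asarray(X)+p["t"]; return c[0]/c[2]*p["fx"]+p["cx"],c[1]/c[2]*p["fy"]+p["cy"]
def rect(pts):
    (cx,cy),(w,h),a=cv2.minAreaRect(pts[:,:2].astype(np.float32)*1000)
    if w<h: w,h=h,w;a+=90
    a=(a+90)%180-90
    return round(cx,1),round(cy,1),round(w,1),round(h,1),round(a,2)  # long axis angle
E
python3 - <<'E'
from h import *
from workcell import viewer, spotter
P={n:viewer.read_camera(n) for n in("top","side")}
names="jar_mid slides_mid tin_mid divider_fin divider_base divider_tin stand_mid box_seat box_jar box_slides dishes_mid vial_mid stopper_mid tipbox_mid bottle_mid beaker_mid".split()
for q in names:
    for n,p in P.items():
        for r in spotter.landmark_of(p,q)[:3]:
            w=c2w(p,r["centre"]); print(q,n,round(r["confidence"],2),np.round(w*1000),np.round(proj(p,w)))
t=P["top"]["color"][:,:,::-1];s=P["side"]["color"][:,:,::-1]
a=cv2.resize(t[150:280,90:260],None,fx=4,fy=4,interpolation=2)
b=cv2.resize(t[150:280,220:450],None,fx=3.4,fy=3.4,interpolation=2)
c=cv2.resize(s[140:370,180:410],None,fx=2.6,fy=2.6,interpolation=2)
for i,x in enumerate((a,b,c)): cv2.imwrite(f"pics/crop{i}.png",x)
from workcell import readout; print(readout.get_obs()["time"])
E
```

```text
jar_mid side 0.95 [674. -74.  30.] [339. 226.]
jar_mid side 0.53 [489.  69.  26.] [248. 215.]
slides_mid top 0.96 [288. 297.  23.] [159. 322.]
slides_mid top 0.91 [404. 183.  23.] [204. 274.]
slides_mid top 0.75 [ 328. -131.   24.] [329. 301.]
slides_mid side 0.81 [403. 180.  21.] [203. 202.]
slides_mid side 0.74 [489.  70.  25.] [247. 215.]
slides_mid side 0.67 [ 329. -131.   22.] [209. 284.]
tin_mid top 0.93 [485. -76.  13.] [305. 239.]
tin_mid side 0.59 [492. -82.  18.] [272. 251.]
divider_fin top 0.87 [519. 361.  49.] [131. 230.]
divider_fin side 0.76 [520. 358.  53.] [224. 157.]
divider_base top 0.68 [521. 360.  24.] [134. 230.]
divider_base side 0.61 [521. 362.  22.] [224. 165.]
divider_tin top 0.9 [570. 362.  30.] [133. 211.]
divider_tin top 0.35 [491.  76.  27.] [245. 238.]
divider_tin top 0.27 [ 513. -315.   61.] [401. 224.]
divider_tin side 0.88 [570. 362.  32.] [239. 160.]
stand_mid top 0.86 [521. 349.  18.] [139. 230.]
stand_mid side 0.61 [520. 348.  17.] [226. 169.]
stand_mid side 0.17 [ 463. -302.    3.] [304. 329.]
box_seat top 0.83 [ 512. -313.   62.] [401. 225.]
box_
[... 347 characters left out ...]
dishes_mid top 0.6 [657.  96.  17.] [236. 175.]
dishes_mid side 0.55 [659.  89.  26.] [303. 197.]
vial_mid top 0.65 [524. 364.  52.] [130. 228.]
vial_mid top 0.53 [563.   7.  22.] [271. 210.]
vial_mid side 0.54 [567.   5.  21.] [286. 222.]
stopper_mid side 0.62 [391.  -5.  15.] [220. 244.]
tipbox_mid top 0.78 [798. -20.  25.] [279. 120.]
tipbox_mid side 0.83 [803. -25.  24.] [370. 207.]
bottle_mid top 0.89 [753. 246.  64.] [175. 136.]
bottle_mid side 0.97 [752. 243.  70.] [308. 154.]
bottle_mid side 0.64 [ 464. -306.    5.] [306. 330.]
beaker_mid top 0.59 [ 740. -228.   39.] [361. 138.]
beaker_mid side 0.96 [ 736. -231.   39.] [400. 255.]
beaker_mid side 0.69 [486. -81.  13.] [270. 253.]
1.8
```

View pics/crop0.png

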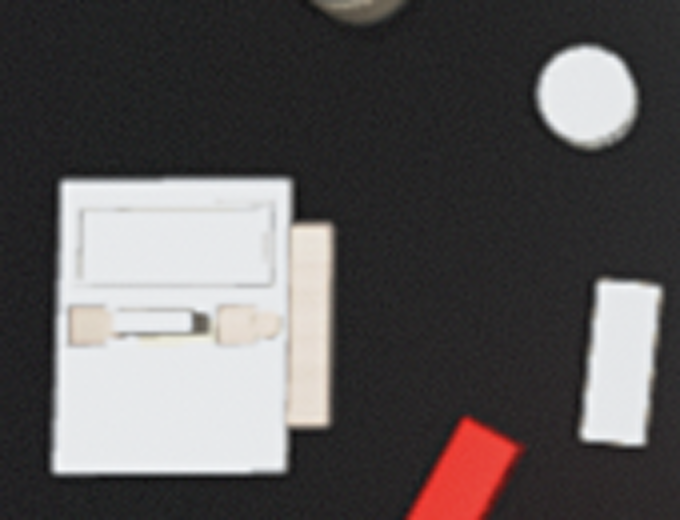

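View pics/crop1.png

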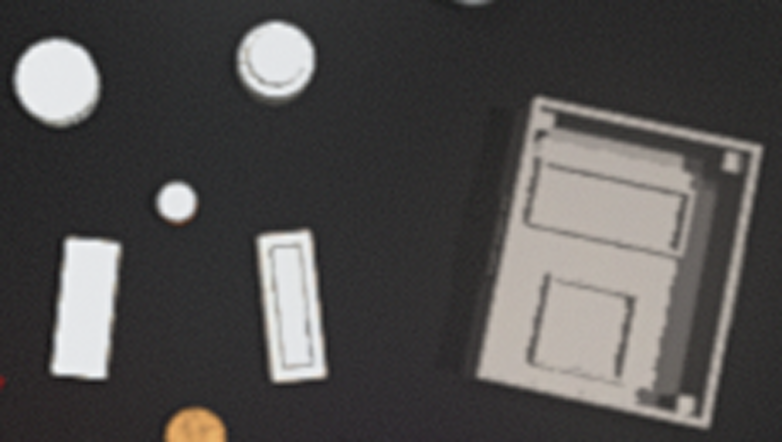

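View pics/crop2.png

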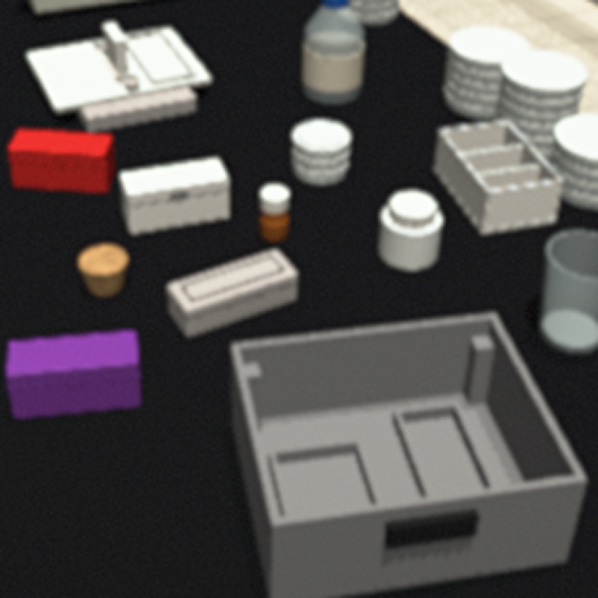

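```bash
python3 - <<'E'
from h import *
T=pickle.load(open("top0.pkl","rb"));S=pickle.load(open("side0.pkl","rb"))
def sel(n,p,x0,x1,y0,y1,z0,z1):
    w=cloud(p).reshape(-1,3); m=(w[:,0]>x0)&(w[:,0]<x1)&(w[:,1]>y0)&(w[:,1]<y1)&(w[:,2]>z0)&(w[:,2]<z1)
    q=w[m]; 
    if len(q)<5: print(n,len(q));return q
    print(n,len(q),rect(q),"z",np.round(np.percentile(q[:,2]*1000,[2,20,50,80,98]),1)); return q
for nm,p in(("T",T),("S",S)):
    print(nm)
    w=cloud(p).reshape(-1,3);m=(abs(w[:,0]-.42)<.02)&(abs(w[:,1]+.15)<.02)  # bare bench
    print("bench",np.nanmedian(w[m,2]))
    sel("slides",p,.42,.56,.03,.12,.040,.06)
    sel("tin",p,.42,.56,-.14,-.03,.026,.05)
    sel("jar cap",p,.62,.73,-.13,-.03,.048,.07)
    sel("jar all",p,.62,.73,-.13,-.03,.034,.07)
    sel("dishes",p,.6,.72,.04,.14,.034,.07)
    sel("vial",p,.53,.6,-.03,.04,.035,.07)
    sel("box rim",p,.38,.65,-.45,-.18,.074,.1)
    sel("divider plate",p,.40,.65,.25,.47,.020,.034)
    sel("fin",p,.40,.65,.25,.47,.055,.09)
    sel("posts",p,.38,.65,-.45,-.18,.060,.069)
    sel("stand",p,.40,.65,.2,.30,.010,.022)
E
```

```text
T
bench 0.00016317211547067602
slides 613 (486.1, 74.8, 100.2, 38.5, -7.36) z [42.9 46.2 48.4 50.7 53.9]
tin 674 (483.6, -77.5, 109.4, 40.1, 3.75) z [27.4 30.  32.2 34.4 38.1]
jar cap 223 (667.3, -72.5, 41.4, 40.3, 70.76) z [49.3 54.3 56.6 58.3 60.9]
jar all 370 (667.7, -71.9, 54.1, 51.3, -1.86) z [37.8 42.5 53.9 57.5 60.5]
dishes 424 (657.3, 93.5, 58.2, 58.0, -27.38) z [37.1 41.1 43.5 45.6 49.1]
vial 91 (562.3, 5.1, 25.1, 25.0, -48.96) z [44.5 48.  50.9 53.  55.8]
box rim 776 (507.7, -311.2, 206.2, 174.6, -14.22) z [74.9 79.1 81.9 84.2 86.9]
divider plate 4160 (519.0, 349.9, 185.1, 174.2, -1.57) z [20.5 24.  26.6 29.1 32.8]
fin 128 (517.5, 362.0, 50.1, 12.4, 88.71) z [55.9 67.2 71.  73.4 75. ]
posts 289 (506.2, -311.7, 204.0, 178.7, -14.32) z [60.4 62.2 65.  67.1 68.8]
stand 402 (516.3, 261.4, 179.9, 71.3, -1.88) z [11.1 16.9 19.5 21.1 21.8]
S
bench -0.0010135067446460258
slides 404 (488.0, 71.3, 100.2, 44.0, -4.93) z [40.4 44.7 46.3 47.3 48.7]
tin 577 (485.0, -81.3, 109.1, 42.3, 3.58) z [26.8 29.5 30.7 31.6 32.8]
jar cap 180 (670.0, -76.0, 43.5, 41.0, 61.77) z [48.6 52.4 54.3 55.2 56.6]
jar all 335 (666.7, -78.3, 55.4, 48.8, -55.55) z [34.8 39.9 49.6 54.5 56.5]
dishes 231 (660.3, 90.7, 61.3, 58.1, -68.85) z [34.5 39.4 40.8 42.  43.7]
vial 97 (563.0, 0.6, 25.7, 24.9, 65.75) z [36.1 39.9 47.3 49.  50.9]
box rim 1610 (509.8, -314.8, 207.6, 170.5, -14.1) z [74.3 76.9 80.2 81.5 82.8]
divider plate 1281 (521.2, 348.0, 187.4, 170.7, -1.18) z [20.6 23.3 24.5 26.  31.8]
fin 65 (520.6, 357.0, 52.4, 13.3, 88.2) z [56.3 59.7 67.4 69.7 71. ]
posts 1045 (508.3, -318.8, 206.3, 171.5, -14.23) z [60.2 61.8 64.5 67.4 68.8]
stand 353 (515.1, 275.3, 178.3, 39.6, -3.88) z [10.6 15.1 18.2 19.4 21.5]
```

The crops confirm the choices. The jar has a cap ring in crop1 at (277,60), the slide box is plain white at (85,305), and the tin has a line frame at (290,305). The dishes at (58,80) and the red and purple blocks stay where they are. Next I'll refine the box and divider poses.

```bash
cat >> h.py <<'E'
from scipy.optimize import minimize
def sd(q,a,b): # signed dist to rect half a,b
    d=np.abs(q)-[a,b]; return np.linalg.norm(np.maximum(d,0),axis=1)+np.minimum(d.max(1),0)
def loc(x,q):
    c,s=np.cos(np.radians(x[2])),np.sin(np.radians(x[2])); d=q[:,:2]*1000-x[:2]
    return np.stack([d[:,0]*c+d[:,1]*s,-d[:,0]*s+d[:,1]*c],1)
def fitring(q,a,b,t,x0):
    def f(x):
        d=np.abs(sd(loc(x,q),a-t/2,b-t/2)); d=np.maximum(d-t/2,0)
        return np.minimum(d,6).__pow__(2).mean()
    return min((minimize(f,np.array(x0)+dx,method="Nelder-Mead",options=dict(xatol=.01,fatol=1e-4,initial_simplex=None)) for dx in([0,0,0],[2,2,.5],[-2,2,-.5],[2,-2,0])),key=lambda r:r.fun)
def fitrect(q,a,b,x0): # filled rect: penalise points outside, and shrink-to-area by symmetric percentiles
    x=np.array(x0,float)
    def f(x): return (np.clip(sd(loc(x,q),a,b),0,6)**2).mean()
    return min((minimize(f,x+dx,method="Nelder-Mead") for dx in([0,0,0],[2,2,.5],[-2,2,-.5])),key=lambda r:r.fun)
def band(p,x0,x1,y0,y1,z0,z1):
    w=cloud(p).reshape(-1,3); m=(w[:,0]>x0)&(w[:,0]<x1)&(w[:,1]>y0)&(w[:,1]<y1)&(w[:,2]>z0)&(w[:,2]<z1); return w[m]
E
python3 - <<'E'
from h import *
T=pickle.load(open("top0.pkl","rb"));S=pickle.load(open("side0.pkl","rb"))
for n,p in(("T",T),("S",S)):
    q=band(p,.38,.65,-.45,-.18,.078,.088)
    r=fitring(q,103,83,5,[509,-313,-14.2]); print(n,"box",np.round(r.x,2),r.fun)
    q=band(p,.40,.65,.25,.47,.023,.031)
    r=fitrect(q,93,73,[519,360,-1.5]); print(n,"plate",np.round(r.x,2),r.fun)
    q=band(p,.40,.65,.20,.47,.014,.023)
    # fin
    q=band(p,.40,.65,.25,.47,.066,.09); print("fin",rect(q),q[:,:2].mean(0)*1000,len(q))
    q=band(p,.62,.73,-.13,-.03,.050,.07);print("cap mean",q.mean(0)*1000)
    for nm,b,z,hw in(("slides",(.42,.56,.03,.12),(.044,.056),(50,19)),("tin",(.42,.56,-.14,-.03),(.027,.04),(55,20))):
        q=band(p,*b,*z); x0=rect(q); r=fitrect(q,*hw,[x0[0],x0[1],x0[4]]); print(nm,np.round(r.x,2),r.fun, np.round(q.mean(0)*1000,1))
# edges of plate in color: white mask
E
```

```text
T box [ 507.31 -311.45  -14.18] 0.026612217305130182
T plate [519.16 360.28  -1.37] 0.830244080547707
fin (517.3, 362.0, 50.0, 12.4, 88.28) [518.29468849 362.03838464] 105
cap mean [667.45553677 -71.99289118  56.45748124]
slides [486.05  74.69  -7.15] 2.3098352060327788e-05 [485.9  74.6  48.6]
tin [483.6 -77.6   4. ] 0.0 [483.4 -77.6  32.3]
S box [ 509.18 -314.91  -14.21] 0.09661587702828736
S plate [521.16 357.67  -1.16] 0.027866835892228062
fin (520.5, 357.2, 51.3, 13.3, 87.23) [520.72087232 354.95070599] 37
cap mean [668.87720759 -77.63946563  54.2172811 ]
slides [488.12  71.15  -6.27] 0.10033115937314521 [486.7  69.7  46.6]
tin [485.47 -81.71   3.33] 0.007408380037036645 [483.3 -83.6  30.7]
```

Jar first. It gets jaws along the box's y axis (tool yaw about 75.8), heading for (0.668, −0.0745).

>>> {"method": "drive_tool", "body": {"moves": [[-1,0.025,-0.031,0,3],[-1,0.05,-0.062,0,6],[-1,0.075,-0.093,0,7.3],[-1,0.1,-0.124,0,7.3],[-1,0.125,-0.155,0,7.3]]}}

```text
time: 2.22
eef_pos: [0.3276, 0.3552, 0.2057]
ee_rot: [180.0, -0.0, 75.8]
contact_force: [1.2, -0.0, -0.0]
gripper_width: 0.997
```

>>> {"method": "drive_tool", "body": {"moves": [[-1,0.03,-0.035,0,0],[-1,0.055,-0.066,0,0],[-1,0.08,-0.097,0,0],[-1,0.105,-0.128,0,0],[-1,0.13,-0.159,0,0]]}}

```text
time: 2.63
eef_pos: [0.4586, 0.1943, 0.206]
ee_rot: [179.9, -0.1, 75.8]
contact_force: [0.8, 0.5, -0.1]
gripper_width: 1.001
```

>>> {"method": "drive_tool", "body": {"moves": [[-1,0.03,-0.035,0,0],[-1,0.055,-0.066,0,0],[-1,0.08,-0.097,0,0],[-1,0.105,-0.128,0,0],[-1,0.13,-0.159,0,0]]}}

```text
time: 3.05
eef_pos: [0.5896, 0.0333, 0.2061]
ee_rot: [179.9, -0.1, 75.8]
contact_force: [0.8, 0.7, -0.4]
gripper_width: 1.0
```

>>> {"method": "drive_tool", "body": {"moves": [[-1,0.022,-0.03,0,0],[-1,0.044,-0.06,0,0],[-1,0.066,-0.09,-0.01,0],[-1,0.0786,-0.1078,-0.03,0],[-1,0.0786,-0.1078,-0.066,0]]}}

```text
time: 3.47
eef_pos: [0.6728, -0.08, 0.1433]
ee_rot: [179.3, -0.0, 75.5]
contact_force: [-0.7, 0.3, -0.2]
gripper_width: 1.003
```

```bash
python3 - <<'E'
from h import *
from workcell import viewer,readout
o=readout.get_obs();e=o["eef_pos"]*1000;print(e,o["ee_rot"],o["time"])
ims=[]
for n in("top","side"):
    p=viewer.read_camera(n);pickle.dump(p,open(f"{n}1.pkl","wb"))
    u,v=map(int,proj(p,e/1000));im=p["color"][:,:,::-1].copy();cv2.circle(im,(u,v),1,(0,255,0),-1)
    ims.append(cv2.resize(im[max(0,v-50):v+50,u-65:u+65],(400,308),interpolation=2))
    w=band(p,.55,.75,-.2,.05,.142,.25)
    for z in (130,140,150,170,190,200,210,220):
        q=band(p,.5,.85,-.25,.1,z/1000,(z+10)/1000); 
        if len(q)>5: print(n,z,len(q),rect(q))
cv2.imwrite("pics/a1.png",np.hstack([cv2.resize(i,(400,308)) for i in ims]))
E
```

```text
[672.77111426 -79.96244509 143.27518038] [ 1.79301672e+02 -2.52989452e-03  7.54902403e+01] 3.4667
side 130 45 (665.1, -82.5, 111.4, 20.5, 74.79)
side 140 72 (666.2, -81.1, 120.9, 18.9, 75.41)
side 150 73 (666.0, -80.0, 119.4, 19.9, 76.35)
side 170 64 (666.2, -81.4, 118.6, 18.2, 75.62)
side 190 61 (661.8, -80.8, 118.9, 19.5, 81.11)
side 200 61 (666.3, -82.6, 115.7, 20.4, 76.49)
side 210 36 (666.1, -81.9, 117.3, 18.5, 75.49)
side 220 67 (667.5, -80.8, 162.8, 66.1, 76.09)
```

View pics/a1.png

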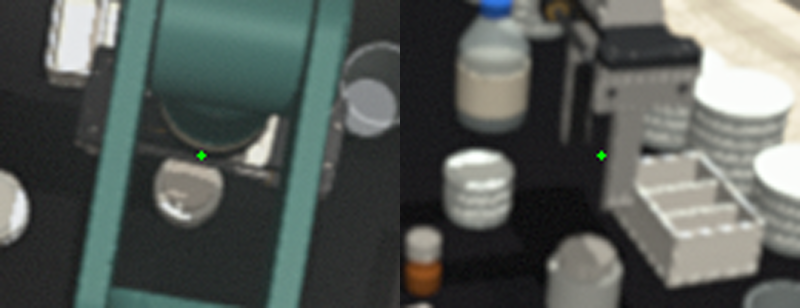

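```bash
python3 - <<'E'
from h import *
from workcell import viewer,readout
o=readout.get_obs();e=o["eef_pos"]*1000;print(e,o["ee_rot"],o["time"])
p=viewer.read_camera("side")
for z in (136,150,170,190,200,210):
        q=band(p,.5,.85,-.25,.1,z/1000,(z+10)/1000); 
        if len(q)>5: print(z,len(q),rect(q), q[:,2].min())
p=viewer.read_camera("top")
for z in (220,230,240,250,260,280):
        q=band(p,.5,.85,-.25,.1,z/1000,(z+10)/1000); 
        if len(q)>5: print(z,len(q),rect(q), q[:,2].min())
print(readout.get_obs()["eef_pos"])
E
```

```text
[664.14179176 -74.91536673 131.14038249] [-1.79183056e+02 -3.49336132e-02  7.56597977e+01] 3.5667
136 66 (664.4, -79.9, 117.0, 19.5, 75.44) 0.13651459827857723
150 72 (665.1, -78.4, 121.1, 18.9, 75.58) 0.1500891926739598
170 62 (664.7, -80.1, 120.9, 19.3, 75.56) 0.17015319148409702
190 65 (660.0, -79.4, 117.2, 18.8, 81.04) 0.1900276437583882
200 61 (664.7, -77.7, 122.1, 19.3, 76.5) 0.20005716536182297
210 41 (663.7, -82.8, 112.0, 19.5, 75.04) 0.2100327422134904
240 69 (661.5, -61.3, 131.9, 53.7, 76.21) 0.24071073611684743
250 123 (638.7, -68.5, 169.2, 12.9, 76.03) 0.2500069559243548
260 21 (661.3, -73.7, 172.3, 59.5, 76.0) 0.2604108236488192
280 12 (658.9, -68.1, 163.3, 46.8, 63.85) 0.28006921253255584
[ 0.66736346 -0.07404445  0.13894807]
```

>>> {"method": "drive_tool", "body": {"moves": [[-1,0.0015,0.001,0,0.1],[-1,0.0015,0.001,-0.02,0.1],[-1,0.0015,0.001,-0.045,0.1],[-1,0.0015,0.001,-0.065,0.1],[-1,0.0015,0.001,-0.075,0.1]]}}

```text
time: 4.08
eef_pos: [0.6691, -0.0719, 0.0645]
ee_rot: [-179.9, -0.1, 76.0]
contact_force: [0.4, 0.4, 0.2]
gripper_width: 0.999
```

```bash
python3 - <<'E'
from h import *
from workcell import viewer,readout
p=viewer.read_camera("side");o=readout.get_obs();e=o["eef_pos"]*1000;print(e,o["time"])
for z in (70,80,100,120):
        q=band(p,.5,.85,-.25,.1,z/1000,(z+10)/1000); 
        if len(q)>5: print(z,len(q),rect(q), q[:,2].min())
q=band(p,.62,.72,-.12,-.03,.050,.062);print("cap",rect(q),len(q))
im=p["color"][:,:,::-1];u,v=map(int,proj(p,e/1000))
cv2.imwrite("pics/a2.png",cv2.resize(im[v-60:v+60,u-80:u+80],(640,480),interpolation=2))
E
```

```text
[668.091013   -71.90456887  62.52941562] 4.1333
70 350 (671.6, -192.6, 281.3, 217.8, 50.31) 0.07000731364826082
80 254 (672.3, -192.9, 277.5, 219.0, 50.68) 0.08000045936830254
100 56 (668.0, -76.2, 118.2, 18.6, 77.49) 0.10012867291774517
120 55 (664.8, -74.9, 121.8, 18.9, 81.2) 0.12023469368283611
cap (664.6, -72.8, 45.2, 28.9, 57.53) 116
```

View pics/a2.png

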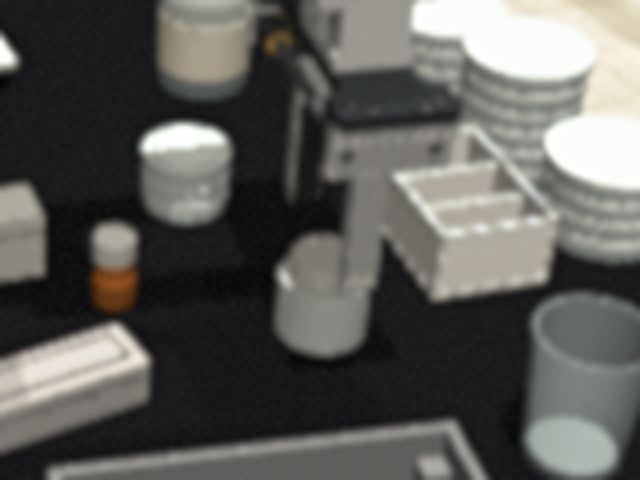

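>>> {"method": "drive_tool", "body": {"moves": [[-1,0.002,-0.0005,-0.015,0],[-1,0.002,-0.0005,-0.035,0],[-1,0.002,-0.0005,-0.0465,0],[-1,0.002,-0.0005,-0.0465,0],[0.3,0.002,-0.0005,-0.0465,0]]}}

```text
time: 4.55
eef_pos: [0.6705, -0.0722, 0.017]
ee_rot: [-179.8, -0.1, 76.0]
contact_force: [0.7, -0.0, 0.5]
gripper_width: 0.958
```

>>> {"method": "drive_tool", "body": {"moves": [[1,0,0,0,0],[1,0,0,0,0],[1,0,0,0,0],[1,0,0,0,0],[1,0,0,0,0]]}}

```text
time: 4.97
eef_pos: [0.6708, -0.0723, 0.0176]
ee_rot: [-179.9, -0.1, 76.0]
contact_force: [-0.3, -0.0, 0.1]
gripper_width: 0.612
```

>>> {"method": "drive_tool", "body": {"moves": [[1,0,0,0,0],[1,0,0,0.015,0],[1,0,0,0.05,0],[1,0,0,0.085,0],[1,0,0,0.12,0]]}}

```text
time: 5.38
eef_pos: [0.6698, -0.0721, 0.1373]
ee_rot: [-179.7, -0.1, 76.0]
contact_force: [0.8, -0.1, -1.6]
gripper_width: 0.592
```

>>> {"method": "drive_tool", "body": {"moves": [[1,-0.02,-0.022,0.01,0],[1,-0.046,-0.05,0.01,0],[1,-0.073,-0.08,0.01,0],[1,-0.1,-0.11,0.01,0],[1,-0.127,-0.139,0.01,0]]}}

```text
time: 5.8
eef_pos: [0.5411, -0.2119, 0.1467]
ee_rot: [-179.6, -0.1, 76.0]
contact_force: [0.7, -0.9, -1.7]
gripper_width: 0.592
```

>>> {"method": "drive_tool", "body": {"moves": [[1,-0.025,-0.028,0,0],[1,-0.05,-0.056,0,0],[1,-0.068,-0.077,0,-0.2],[1,-0.0773,-0.0875,0,-0.2],[1,-0.0773,-0.0875,0,-0.2]]}}

```text
time: 6.22
eef_pos: [0.4612, -0.3017, 0.1461]
ee_rot: [-179.5, -0.0, 75.6]
contact_force: [0.4, 1.2, -2.2]
gripper_width: 0.593
```

```bash
python3 - <<'E'
from h import *
from workcell import viewer,readout
ims=[]
for n in("side","top"):
    p=viewer.read_camera(n);o=readout.get_obs();e=o["eef_pos"]*1000;print(e,o["time"])
    q=band(p,.38,.54,-.38,-.22,.1,.21);print(n,"all",rect(q),len(q))
    for z in (130,140,150,160,180,190,200):
        q=band(p,.35,.58,-.42,-.18,z/1000,(z+10)/1000); 
        if len(q)>5: print(z,len(q),rect(q))
    im=p["color"][:,:,::-1];u,v=map(int,proj(p,e/1000))
    ims.append(cv2.resize(im[v-70:v+80,u-75:u+75],(400,400),interpolation=2))
cv2.imwrite("pics/a3.png",np.hstack(ims))
E
```

```text
[ 462.54899593 -300.2001346   146.20401362] 6.2667
side all (455.7, -308.2, 72.5, 52.9, -63.25) 1007
130 144 (453.5, -319.6, 54.5, 26.6, -26.0)
140 97 (450.9, -320.7, 54.0, 28.1, -31.79)
150 120 (451.3, -323.1, 55.2, 39.8, -27.46)
160 218 (455.8, -307.6, 71.7, 52.2, -63.25)
180 137 (450.4, -310.0, 72.6, 21.5, 89.58)
190 72 (450.4, -340.7, 22.1, 11.0, -48.5)
200 45 (451.8, -342.6, 18.6, 6.3, -28.37)
[ 463.42157504 -299.33554356  146.29144922] 6.3167
top all (477.7, -297.0, 24.1, 7.5, -43.96) 25
180 16 (474.1, -294.7, 16.6, 6.1, -28.02)
```

View pics/a3.png

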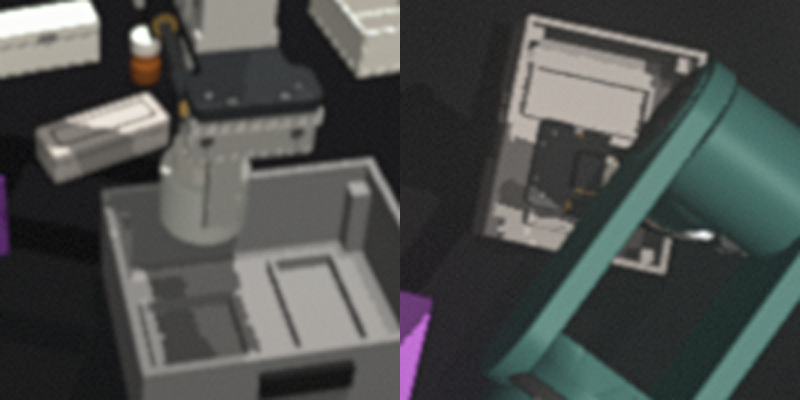

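>>> {"method": "drive_tool", "body": {"moves": [[1,0.0003,0,-0.02,0],[1,0.0003,0,-0.05,0],[1,0.0003,0,-0.08,0],[1,0.0003,0,-0.1,0],[1,0.0003,0,-0.104,0]]}}

```text
time: 6.73
eef_pos: [0.4618, -0.2957, 0.037]
ee_rot: [-179.1, -0.4, 75.9]
contact_force: [0.2, 0.8, -1.0]
gripper_width: 0.591
```

```bash
python3 - <<'E'
from h import *
from workcell import viewer,readout
ims=[]
for n in("side",):
    p=viewer.read_camera(n);o=readout.get_obs();e=o["eef_pos"]*1000;print(e,o["ee_rot"],o["time"])
    im=p["color"][:,:,::-1];u,v=map(int,proj(p,e/1000))
    ims.append(cv2.resize(im[v-60:v+60,u-80:u+80],(800,600),interpolation=2))
cv2.imwrite("pics/a4.png",np.hstack(ims))
E
```

```text
[ 462.46928171 -296.44491073   38.52379328] [-179.19958346   -0.34021524   75.84914576] 6.7833
```

View pics/a4.png

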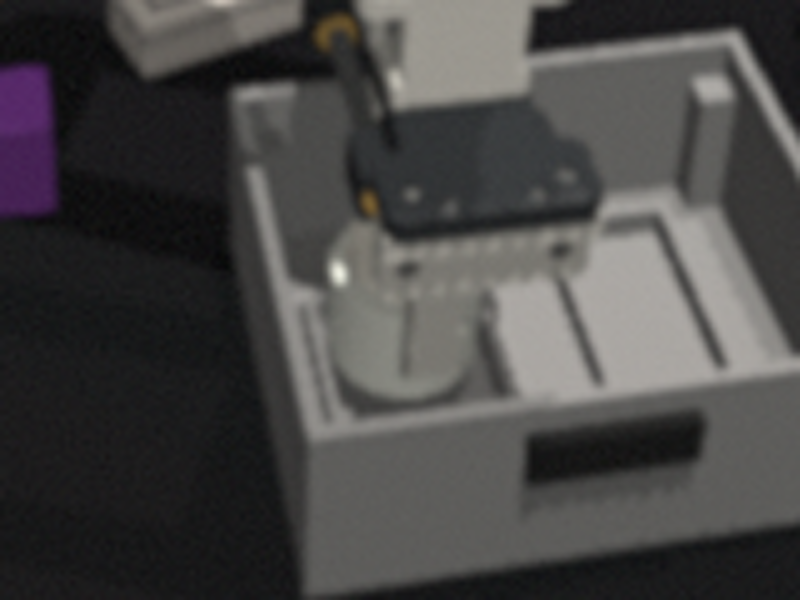

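>>> {"method": "drive_tool", "body": {"moves": [[1,0.0012,-0.003,-0.001,0],[1,0.0012,-0.003,-0.001,0],[1,0.0012,-0.003,-0.004,0],[1,0.0012,-0.003,-0.008,0],[1,0.0012,-0.003,-0.008,0]]}}

```text
time: 7.2
eef_pos: [0.4639, -0.2996, 0.0307]
ee_rot: [-179.2, -0.3, 75.8]
contact_force: [-0.4, -0.2, -2.8]
gripper_width: 0.59
```

>>> {"method": "drive_tool", "body": {"moves": [[1,0,0.0002,-0.003,0],[1,0,0.0002,-0.006,0],[1,0,0.0002,-0.008,0],[1,0,0.0002,-0.0085,0],[1,0,0.0002,-0.0085,0]]}}

```text
time: 7.62
eef_pos: [0.4638, -0.2993, 0.0227]
ee_rot: [-179.2, -0.3, 75.8]
contact_force: [-2.0, 1.4, 2.2]
gripper_width: 0.593
```

```bash
python3 - <<'E'
from h import *
from workcell import viewer,readout
ims=[]
for n in("side",):
    p=viewer.read_camera(n);o=readout.get_obs();e=o["eef_pos"]*1000;print(e,o["ee_rot"],o["contact_force"],o["time"])
    im=p["color"][:,:,::-1];u,v=map(int,proj(p,e/1000))
    ims.append(cv2.resize(im[v-60:v+60,u-80:u+80],(800,600),interpolation=2))
cv2.imwrite("pics/a5.png",np.hstack(ims))
E
```

```text
[ 463.7267512  -299.34472089   22.71231132] [-179.2236355    -0.32836318   75.84634092] [-1.95646111  0.60755898  2.2436425 ] 7.6667
```

View pics/a5.png

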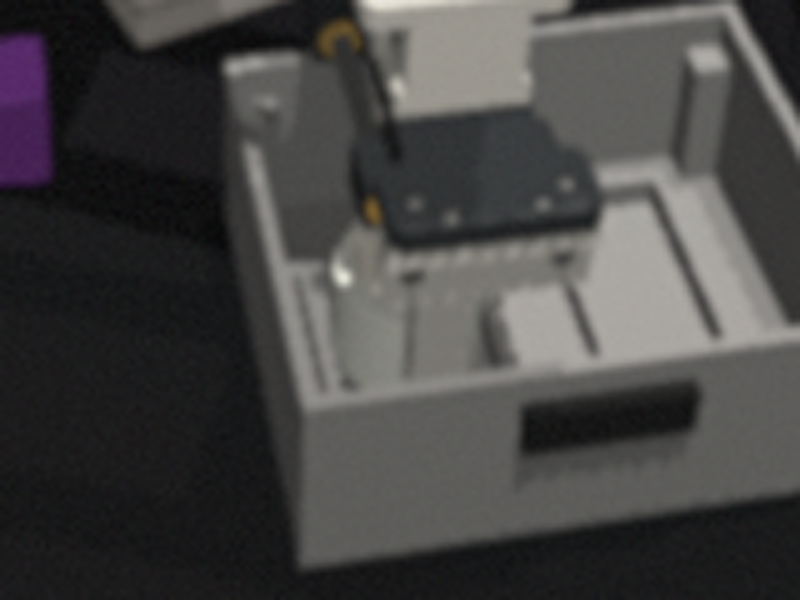

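The upward force and TCP z of 22.7 match a seated jar (17.6 + 5). Releasing.

>>> {"method": "drive_tool", "body": {"moves": [[0,0,0,0,0],[-0.6,0,0,0,0],[-0.8,0,0,0,0],[-0.8,0,0,0,0],[-0.8,0,0,0.01,0]]}}

```text
time: 8.08
eef_pos: [0.4626, -0.2984, 0.0309]
ee_rot: [-179.0, -0.4, 75.8]
contact_force: [-0.1, -0.3, -0.1]
gripper_width: 0.84
```

>>> {"method": "drive_tool", "body": {"moves": [[-0.9,0,0,0.02,0],[-1,0,0,0.05,0],[-1,0,0,0.085,0],[-1,0,0.02,0.12,0],[-1,0,0.05,0.125,0]]}}

```text
time: 8.5
eef_pos: [0.4656, -0.2519, 0.1643]
ee_rot: [-179.8, -0.1, 75.7]
contact_force: [1.4, -0.0, 0.9]
gripper_width: 1.001
```

>>> {"method": "drive_tool", "body": {"moves": [[-1,0.003,0.04,0,2],[-1,0.006,0.08,0,4],[-1,0.009,0.12,0,6],[-1,0.012,0.16,0,7.3],[-1,0.015,0.2,0,7.3]]}}

```text
time: 8.92
eef_pos: [0.4806, -0.0502, 0.1656]
ee_rot: [-179.9, -0.1, 83.0]
contact_force: [1.6, -0.0, -0.2]
gripper_width: 0.999
```

>>> {"method": "drive_tool", "body": {"moves": [[-1,0.004,0.045,-0.01,0],[-1,0.006,0.083,-0.03,0],[-1,0.008,0.11,-0.05,0],[-1,0.0084,0.124,-0.07,0],[-1,0.0084,0.1265,-0.085,0]]}}

```text
time: 9.33
eef_pos: [0.4884, 0.0795, 0.0798]
ee_rot: [-179.9, -0.2, 83.2]
contact_force: [0.3, -0.7, 0.3]
gripper_width: 0.999
```

```bash
python3 - <<'E'
from h import *
from workcell import viewer,readout
ims=[]
for n in("side","top"):
    p=viewer.read_camera(n);o=readout.get_obs();e=o["eef_pos"]*1000;print(n,e,o["ee_rot"],o["time"])
    im=p["color"][:,:,::-1].copy();u,v=map(int,proj(p,e/1000)); 
    if n=="top":u,v=385,230;
    ims.append(cv2.resize(im[v-75:v+75,u-75:u+75],(400,400),interpolation=2))
    for z in (80,90,100,120,130,140,150):
        q=band(p,.4,.6,-.05,.2,z/1000,(z+10)/1000); 
        if len(q)>5: print(z,len(q),rect(q))
    q=band(p,.38,.52,-.38,-.23,.055,.075); q=q[sd(loc([510.3,-311.2,-14.2],q),90,70)<0];print("jar cap",rect(q) if len(q)>5 else None,len(q),q[:,2].mean())
cv2.imwrite("pics/a6.png",np.hstack(ims))
E
```

```text
side [486.35777038  78.46567388  76.65383362] [-1.79524412e+02 -7.05355181e-02  8.31755402e+01] 9.3833
80 46 (489.0, 72.4, 111.2, 19.0, 82.85)
90 55 (488.5, 76.3, 121.6, 18.9, 83.69)
100 46 (488.2, 75.7, 118.7, 18.7, 84.1)
120 31 (482.5, 18.8, 19.3, 4.9, -10.78)
130 35 (481.3, 18.9, 21.1, 10.3, -26.34)
140 34 (480.1, 19.8, 19.5, 10.9, -32.13)
150 33 (479.9, 20.1, 20.3, 11.1, -39.3)
jar cap (455.1, -299.3, 128.5, 62.0, 78.03) 376 0.059685018999001964
top [486.8525184   77.37306384  78.2777998 ] [-1.79574437e+02 -4.42791496e-02  8.31071172e+01] 9.4333
jar cap (448.6, -322.1, 98.3, 41.0, 60.66) 238 0.06173841878567455
```

View pics/a6.png

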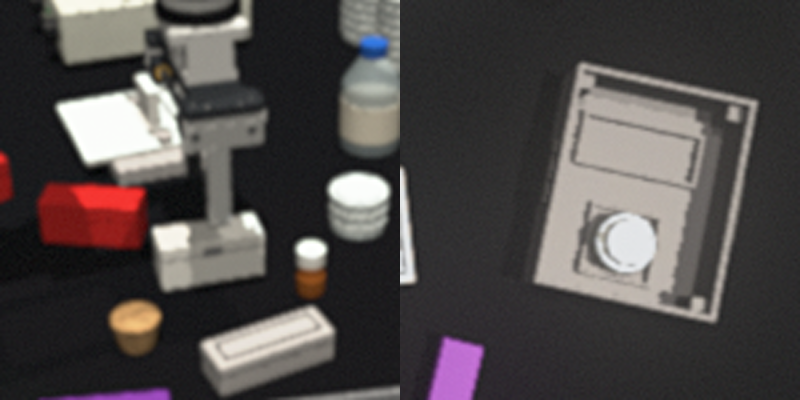

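>>> {"method": "drive_tool", "body": {"moves": [[-1,0.0015,-0.0025,-0.01,0],[-1,0.0015,-0.0025,-0.035,0],[-1,0.0015,-0.0025,-0.055,0],[-1,0.0015,-0.0025,-0.062,0],[0,0.0015,-0.0025,-0.0625,0]]}}

```text
time: 9.85
eef_pos: [0.4875, 0.074, 0.0147]
ee_rot: [-179.4, -0.0, 83.0]
contact_force: [0.2, 0.7, -0.6]
gripper_width: 0.959
```

>>> {"method": "drive_tool", "body": {"moves": [[1,0,0,0,0],[1,0,0,0,0],[1,0,0,0,0],[1,0,0,0,0],[1,0,0,0,0]]}}

```text
time: 10.27
eef_pos: [0.4882, 0.0739, 0.0156]
ee_rot: [-179.5, -0.0, 83.0]
contact_force: [-0.3, 0.3, -0.3]
gripper_width: 0.612
```

>>> {"method": "drive_tool", "body": {"moves": [[1,0,0,0,0],[1,0,0,0,0],[1,0,0,0,0],[1,0,0,0,0],[1,0,0,0,0]]}}

```text
time: 10.68
eef_pos: [0.4884, 0.0741, 0.0159]
ee_rot: [-179.6, -0.0, 83.0]
contact_force: [-0.1, 0.6, 1.2]
gripper_width: 0.403
```

>>> {"method": "drive_tool", "body": {"moves": [[1,0,0,0.015,0],[1,0,0,0.05,-3],[1,0,-0.005,0.09,-9],[1,0,-0.015,0.125,-16],[1,0.004,-0.04,0.14,-23]]}}

```text
time: 11.1
eef_pos: [0.4941, 0.0357, 0.1612]
ee_rot: [-179.9, -0.3, 59.9]
contact_force: [0.6, -0.0, -1.0]
gripper_width: 0.403
```

>>> {"method": "drive_tool", "body": {"moves": [[1,0.006,-0.04,0.003,-7],[1,0.012,-0.075,0.003,-14],[1,0.018,-0.11,0.003,-21],[1,0.024,-0.145,0.003,-28],[1,0.03,-0.18,0.003,-35]]}}

```text
time: 11.52
eef_pos: [0.5237, -0.1459, 0.1635]
ee_rot: [-179.8, -0.3, 24.6]
contact_force: [0.2, -0.6, -1.4]
gripper_width: 0.402
```

>>> {"method": "drive_tool", "body": {"moves": [[1,0.006,-0.035,0,-7],[1,0.012,-0.07,0,-14],[1,0.018,-0.105,0,-21],[1,0.024,-0.14,0,-28],[1,0.03,-0.165,0,-35]]}}

```text
time: 11.93
eef_pos: [0.5529, -0.3139, 0.1621]
ee_rot: [-179.9, -0.2, -10.9]
contact_force: [-0.1, 0.7, -2.1]
gripper_width: 0.403
```

>>> {"method": "drive_tool", "body": {"moves": [[1,0.0005,-0.009,0,-4],[1,0.0005,-0.0115,0,-4],[1,0.0005,-0.0115,-0.01,-4],[1,0.0005,-0.0115,-0.03,-4],[1,0.0005,-0.0115,-0.045,-4]]}}

```text
time: 12.35
eef_pos: [0.5532, -0.3238, 0.1156]
ee_rot: [-179.8, -0.1, -14.7]
contact_force: [-0.8, -0.4, -2.6]
gripper_width: 0.403
```

```bash
python3 - <<'E'
from h import *
from workcell import viewer,readout
ims=[]
for n in("side","top"):
    p=viewer.read_camera(n);o=readout.get_obs();e=o["eef_pos"]*1000;print(n,e,o["ee_rot"],o["time"])
    im=p["color"][:,:,::-1].copy();u,v=map(int,proj(p,e/1000)); 
    ims.append(cv2.resize(im[v-75:v+75,u-75:u+75],(400,400),interpolation=2))
cv2.imwrite("pics/a7.png",np.hstack(ims))
E
```

```text
side [ 551.35570556 -322.32963627  111.23750611] [-179.66797138    0.28814729  -14.71896235] 12.4
top [ 551.33561892 -322.31896808  112.45418046] [-179.66659024    0.30107922  -14.73012911] 12.45
```

View pics/a7.png

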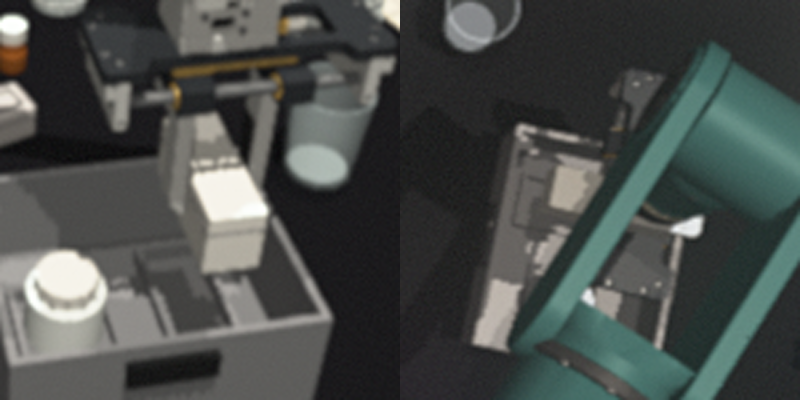

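>>> {"method": "drive_tool", "body": {"moves": [[1,0.0036,-0.0002,-0.01,0.5],[1,0.0036,-0.0002,-0.04,0.5],[1,0.0036,-0.0002,-0.062,0.5],[1,0.0036,-0.0002,-0.068,0.5],[1,0.0036,-0.0002,-0.07,0.5]]}}

```text
time: 12.87
eef_pos: [0.5541, -0.321, 0.0404]
ee_rot: [-179.6, 0.5, -14.1]
contact_force: [0.5, 0.4, -1.3]
gripper_width: 0.401
```

>>> {"method": "drive_tool", "body": {"moves": [[1,0.0005,0,0,0],[1,0.0005,0,0,0],[1,0.0005,0,0,0],[1,0.0005,0,0,0],[1,0.0005,0,0,0]]}}

```text
time: 13.28
eef_pos: [0.5553, -0.3215, 0.0418]
ee_rot: [-179.6, 0.4, -14.1]
contact_force: [0.2, -0.5, -1.7]
gripper_width: 0.405
```

```bash
python3 - <<'E'
from h import *
from workcell import viewer,readout
ims=[]
p=viewer.read_camera("side");o=readout.get_obs();e=o["eef_pos"]*1000;print(e,o["ee_rot"],o["contact_force"],o["time"])
im=p["color"][:,:,::-1].copy();u,v=map(int,proj(p,e/1000)); 
cv2.imwrite("pics/a8.png",cv2.resize(im[v-60:v+60,u-80:u+80],(800,600),interpolation=2))
q=band(p,.5,.6,-.4,-.25,.066,.08);q=q[sd(loc([509.2,-314.9,-14.2],q),80,70)<0];print(rect(q),len(q))
r=fitring(band(p,.38,.65,-.45,-.18,.078,.088),103,83,5,[509,-313,-14.2]);print(r.x)
E
```

```text
[ 555.07637247 -321.41557218   41.43436592] [-179.61168918    0.4138695   -14.13847327] [-0.21060861 -0.44654781 -1.16061002] 13.3333
(555.9, -325.5, 97.9, 63.5, 71.13) 800
[ 509.02228139 -314.90841024  -14.20131756]
```

View pics/a8.png

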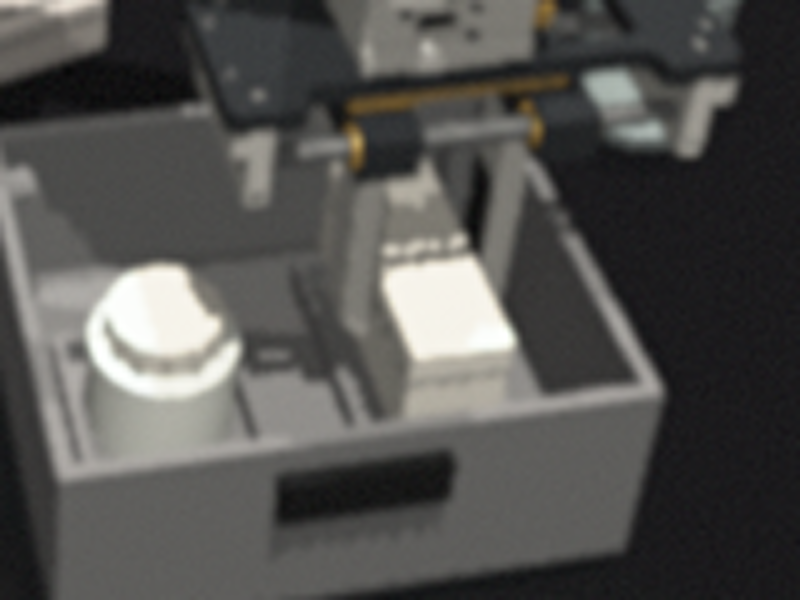

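>>> {"method": "drive_tool", "body": {"moves": [[1,-0.0003,-0.001,-0.004,0],[1,-0.0003,-0.001,-0.008,0],[1,-0.0003,-0.001,-0.013,0],[1,-0.0003,-0.001,-0.017,0],[1,-0.0003,-0.001,-0.019,0]]}}

```text
time: 13.75
eef_pos: [0.5541, -0.322, 0.0211]
ee_rot: [-179.6, 0.5, -14.1]
contact_force: [-4.5, 1.9, 17.1]
gripper_width: 0.4
```

>>> {"method": "drive_tool", "body": {"moves": [[1,0,0,-0.0015,0],[1,0,0,-0.002,0],[1,0,0,-0.002,0],[1,0,0,-0.002,0],[1,0,0,-0.002,0]]}}

```text
time: 14.17
eef_pos: [0.5541, -0.322, 0.0211]
ee_rot: [-179.6, 0.5, -14.1]
contact_force: [-3.3, 2.8, 7.2]
gripper_width: 0.402
```

Floor contact at z = 21.1 against an expected 20.9, so the slide box is seated. Opening only part way because of the wall.

>>> {"method": "drive_tool", "body": {"moves": [[0.2,0,0,0,0],[-0.1,0,0,0,0],[-0.25,0,0,0,0],[-0.25,0,0,0,0],[-0.25,0,0,0.01,0]]}}

```text
time: 14.58
eef_pos: [0.5527, -0.321, 0.0286]
ee_rot: [-179.5, 0.8, -14.1]
contact_force: [0.1, 1.1, -1.0]
gripper_width: 0.619
```

>>> {"method": "drive_tool", "body": {"moves": [[-0.25,0,0,0.025,0],[-0.25,0,0,0.055,0],[-0.25,0,0,0.09,0],[-0.25,0,0.01,0.13,0],[-0.25,0,0.03,0.165,0]]}}

```text
time: 15.0
eef_pos: [0.5524, -0.2926, 0.1963]
ee_rot: [-179.6, 0.7, -14.3]
contact_force: [0.7, 0.3, -0.4]
gripper_width: 0.625
```

>>> {"method": "drive_tool", "body": {"moves": [[-0.25,-0.002,0.04,0,4],[-0.1,-0.004,0.08,0,8],[0,-0.006,0.12,0,12],[0.1,-0.008,0.16,0,13],[0.1,-0.01,0.2,0,13]]}}

```text
time: 15.42
eef_pos: [0.5421, -0.0909, 0.1973]
ee_rot: [-179.6, 0.6, -1.3]
contact_force: [1.2, 0.6, -0.4]
gripper_width: 0.457
```

>>> {"method": "drive_tool", "body": {"moves": [[0.1,-0.002,0.041,0,0],[0.1,-0.004,0.082,0,0],[0.1,-0.006,0.123,0,0],[0.1,-0.008,0.163,0,0],[0.1,-0.01,0.203,0,0]]}}

```text
time: 15.83
eef_pos: [0.5317, 0.1141, 0.1984]
ee_rot: [-179.6, 0.5, -1.3]
contact_force: [0.3, -0.1, -0.4]
gripper_width: 0.447
```

```bash
python3 - <<'E'
from h import *
from workcell import viewer,readout
ims=[]
for n,(u,v) in(("side",(330,300)),("top",(400,225))):
    p=viewer.read_camera(n);o=readout.get_obs();e=o["eef_pos"]*1000;print(n,e,o["ee_rot"],o["time"])
    pickle.dump(p,open(f"{n}2.pkl","wb"))
    im=p["color"][:,:,::-1].copy()
    ims.append(cv2.resize(im[v-75:v+75,u-75:u+75],(400,400),interpolation=2))
    q=band(p,.35,.68,-.48,-.15,.048,.075)
    x0=[507.3,-311.5,-14.2] if n=="top" else [509,-314.9,-14.2]
    l=loc(x0,q)
    s=(abs(l[:,0]-46)<35)&(abs(l[:,1])<60)&(q[:,2]<.057); ss=np.c_[l[s],q[s,2]*1000]; print("slides in box frame",rect(ss/1000), np.percentile(ss[:,2],[10,50,90]))
    s=(abs(l[:,0]+48)<35)&(abs(l[:,1])<36)&(q[:,2]>.057); ss=np.c_[l[s],q[s,2]*1000]; print("cap in box frame",rect(ss/1000), ss[:,2].mean())
cv2.imwrite("pics/a9.png",np.hstack(ims))
E
```

```text
side [530.72171905 121.6879088  198.30368442] [-179.16167603    0.58231622   -0.83677273] 15.8833
slides in box frame (46.6, 2.6, 101.7, 38.7, 89.77) [50.37478713 51.89416104 53.20964845]
cap in box frame (-47.2, 0.8, 42.8, 41.7, -86.33) 59.98372032079234
top [531.24838828 117.66337497 198.22081891] [-179.42016133    0.5674731    -0.83047766] 15.9333
slides in box frame (47.1, 2.9, 100.1, 38.8, 89.2) [50.00240413 52.90697166 55.53084199]
cap in box frame (-47.2, 1.9, 41.4, 40.4, -49.69) 61.44385611259015
```

View pics/a9.png

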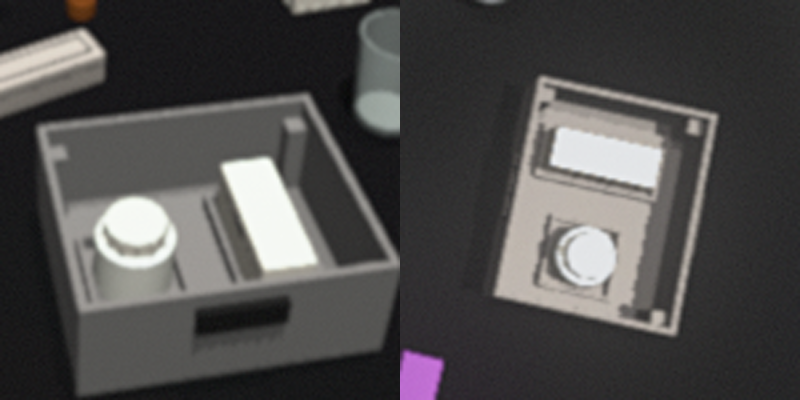

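Jar and slide box are both seated: the tops stand at 61 and 53 mm, and both are inside their ribs. Now the divider.

>>> {"method": "drive_tool", "body": {"moves": [[0.1,-0.002,0.04,0,-0.4],[0.1,-0.004,0.08,0,-0.4],[0.1,-0.006,0.12,0,-0.4],[0.1,-0.008,0.16,-0.01,-0.4],[0.1,-0.009,0.2,-0.03,-0.4]]}}

```text
time: 16.35
eef_pos: [0.5238, 0.3168, 0.1733]
ee_rot: [-179.2, 0.2, -1.2]
contact_force: [0.8, -0.6, 0.3]
gripper_width: 0.45
```

```bash
python3 -c "
from workcell import readout;o=readout.get_obs();print(o['eef_pos'],o['ee_rot'])"
```

```text
[0.52383614 0.31682411 0.17332846] [-179.23881578    0.19027252   -1.24370419]
```

>>> {"method": "drive_tool", "body": {"moves": [[0.1,-0.002,0.03,-0.01,0],[0.1,-0.0033,0.0443,-0.03,0],[0.1,-0.0033,0.0443,-0.06,0],[0.1,-0.0033,0.0443,-0.075,0],[0.1,-0.0033,0.0443,-0.078,0]]}}

```text
time: 16.77
eef_pos: [0.5186, 0.3597, 0.091]
ee_rot: [-179.5, 0.6, -1.2]
contact_force: [-0.4, 0.5, 0.7]
gripper_width: 0.452
```

>>> {"method": "drive_tool", "body": {"moves": [[0.1,0,0,0,0],[0.1,0,0,0,0],[0.1,0,0,0,0],[0.1,0,0,0,0],[0.1,0,0,0,0]]}}

```text
time: 17.18
eef_pos: [0.5196, 0.3598, 0.0928]
ee_rot: [-179.4, 0.4, -1.3]
contact_force: [-0.4, 0.5, -0.1]
gripper_width: 0.451
```

```bash
python3 - <<'E'
from h import *
from workcell import viewer,readout
ims=[]
for n in("side","top"):
    p=viewer.read_camera(n);o=readout.get_obs();e=o["eef_pos"]*1000;print(n,e,o["ee_rot"],o["time"])
    pickle.dump(p,open(f"{n}3.pkl","wb"))
    im=p["color"][:,:,::-1].copy(); u,v=map(int,proj(p,e/1000)); cv2.circle(im,(u,v),0,(0,255,0),-1)
    ims.append(cv2.resize(im[v-60:v+60,u-60:u+60],(400,400),interpolation=2))
    for z in (90,100,110,120):
        q=band(p,.45,.6,.3,.42,z/1000,(z+10)/1000); 
        if len(q)>5: print(z,len(q),rect(q))
    q=band(p,.45,.6,.3,.42,.055,.08);print("fin",rect(q),len(q))
cv2.imwrite("pics/b1.png",np.hstack(ims))
E
```

```text
side [519.36352656 359.80256441  92.46740947] [-179.41655152    0.44297728   -1.2489908 ] 17.2333
90 16 (521.4, 348.7, 59.9, 12.1, 7.1)
100 33 (519.9, 355.5, 66.6, 21.1, 1.15)
110 33 (520.8, 354.4, 65.9, 20.5, -2.89)
120 35 (520.6, 352.9, 66.9, 22.3, -1.85)
fin (520.0, 357.6, 52.1, 13.4, 89.45) 66
top [519.15002356 359.77588974  92.13663134] [-179.4314915     0.47170046   -1.24287355] 17.2833
90 7 (515.8, 357.7, 51.1, 13.7, -1.38)
100 13 (517.5, 350.8, 65.3, 2.1, -1.73)
110 12 (516.0, 353.6, 62.3, 8.2, -2.91)
fin (517.4, 360.9, 47.6, 12.3, 89.19) 97
```

View pics/b1.png

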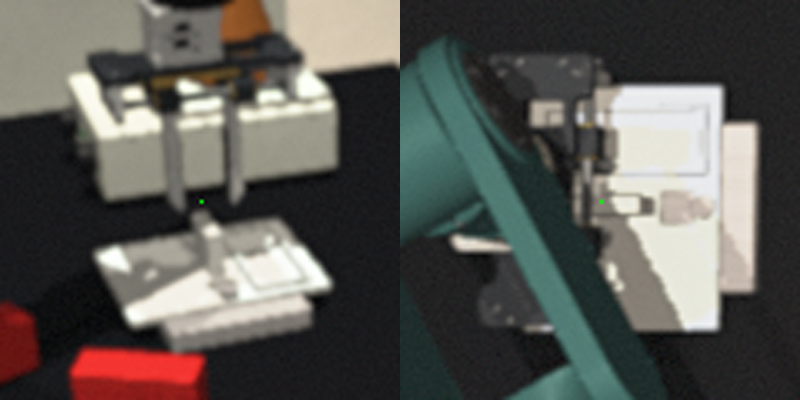

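>>> {"method": "drive_tool", "body": {"moves": [[0.1,0,0.0015,-0.01,0],[0.1,0,0.0015,-0.035,0],[0.1,0,0.0015,-0.052,0],[0.1,0,0.0015,-0.058,0],[0.5,0,0.0015,-0.058,0]]}}

```text
time: 17.7
eef_pos: [0.5174, 0.3604, 0.0311]
ee_rot: [-179.6, 0.7, -1.2]
contact_force: [0.1, 0.7, -0.0]
gripper_width: 0.409
```

>>> {"method": "drive_tool", "body": {"moves": [[1,0,0,0,0],[1,0,0,0,0],[1,0,0,0,0],[1,0,0,0,0],[1,0,0,0,0]]}}

```text
time: 18.12
eef_pos: [0.5186, 0.3608, 0.0329]
ee_rot: [-179.5, 0.6, -1.2]
contact_force: [-0.1, -0.7, 3.6]
gripper_width: 0.148
```

>>> {"method": "drive_tool", "body": {"moves": [[1,0,0,0,0],[1,0,0,0,0],[1,0,0,0,0],[1,0,0,0,0],[1,0,0,0,0]]}}

```text
time: 18.53
eef_pos: [0.5186, 0.3609, 0.033]
ee_rot: [-179.5, 0.6, -1.2]
contact_force: [-1.2, -0.8, 0.5]
gripper_width: 0.149
```

>>> {"method": "drive_tool", "body": {"moves": [[1,-0.0001,-0.004,0,0],[1,-0.0002,-0.009,0,0],[1,-0.0003,-0.014,0,0],[1,-0.0004,-0.018,0,0],[1,-0.0004,-0.02,0,0]]}}

```text
time: 18.95
eef_pos: [0.5182, 0.3401, 0.033]
ee_rot: [-179.5, 0.6, -1.3]
contact_force: [-0.3, 1.2, 0.1]
gripper_width: 0.147
```

>>> {"method": "drive_tool", "body": {"moves": [[1,0,0,0,0],[1,0,0,0,0],[1,0,0,0,0],[1,0,0,0,0],[1,0,0,0,0]]}}

```text
time: 19.37
eef_pos: [0.5182, 0.3397, 0.033]
ee_rot: [-179.6, 0.6, -1.3]
contact_force: [-0.1, -1.5, 0.6]
gripper_width: 0.148
```

```bash
python3 - <<'E'
from h import *
from workcell import viewer,readout
ims=[]
for n in("side","top"):
    p=viewer.read_camera(n);o=readout.get_obs();e=o["eef_pos"]*1000;print(n,e,o["ee_rot"],o["contact_force"],o["wrist_torque"],o["time"])
    pickle.dump(p,open(f"{n}4.pkl","wb"))
    im=p["color"][:,:,::-1].copy(); u,v=map(int,proj(p,e/1000))
    ims.append(cv2.resize(im[v-50:v+50,u-50:u+50],(400,400),interpolation=2))
    q=band(p,.40,.65,.25,.47,.023,.031)
    if n=="side": r=fitrect(q,93,73,[519,340,-1.5]); print(n,"plate",np.round(r.x,2),r.fun)
cv2.imwrite("pics/b2.png",np.hstack(ims))
E
```

```text
side [518.19348911 339.73252061  32.9765953 ] [-179.5592581     0.56655976   -1.28246206] [ 0.54071367 -1.53049835  1.03429776] [-0.28605804 -0.05106558 -0.09760452] 19.4167
side plate [519.12 336.32  -1.54] 0.06185373877645926
top [518.20641173 339.77767811  32.97959031] [-179.55279331    0.56495049   -1.28466974] [ 0.24326933 -2.47178035  0.80689393] [-0.32976759 -0.05773555 -0.07605439] 19.4667
```

View pics/b2.png

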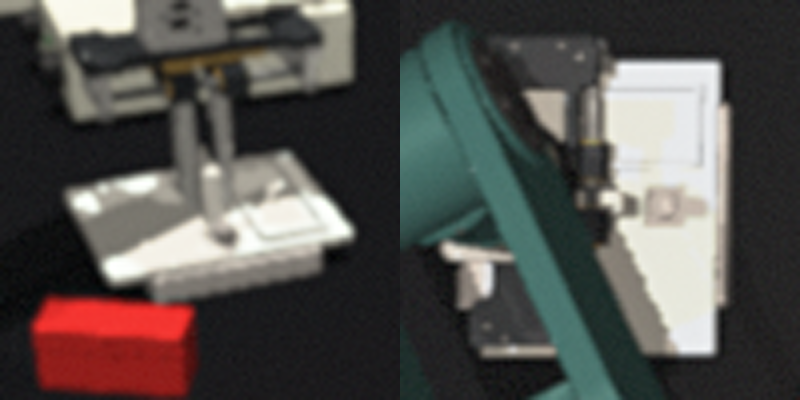

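```bash
python3 - <<'E'
from h import *
a=pickle.load(open("top0.pkl","rb"));b=pickle.load(open("top4.pkl","rb"))
ims=[cv2.resize(p["color"][205:255,130:180,::-1],(390,390),interpolation=cv2.INTER_CUBIC) for p in(a,b)]
cv2.imwrite("pics/b3.png",np.hstack(ims))
E
```

```text
(no output)
```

View pics/b3.png

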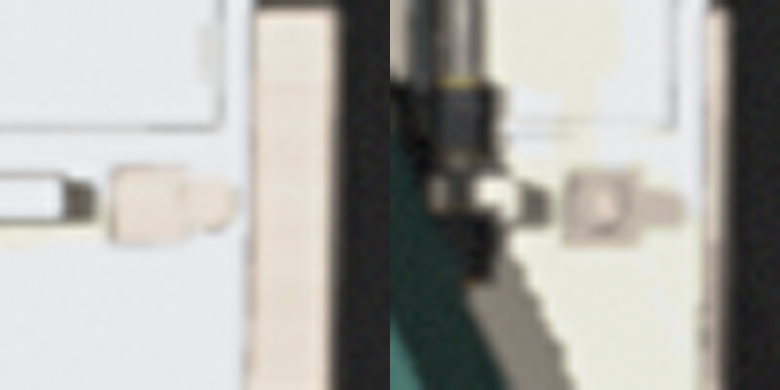

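The stud head (605,205) is centred in the wide end of the keyhole (about 602,205). Lifting gently.

>>> {"method": "drive_tool", "body": {"moves": [[1,0,0,0.003,0],[1,0,0,0.008,0],[1,0,0,0.014,0],[1,0,0,0.02,0],[1,0,0,0.025,0]]}}

```text
time: 19.88
eef_pos: [0.5184, 0.3401, 0.0589]
ee_rot: [-179.5, 0.5, -1.3]
contact_force: [0.3, -1.0, -1.8]
gripper_width: 0.147
```

>>> {"method": "drive_tool", "body": {"moves": [[1,0,0,0.01,0],[1,0,0,0.03,0],[1,0,0,0.055,0],[1,0,0,0.085,0],[1,0,0,0.115,0]]}}

```text
time: 20.3
eef_pos: [0.518, 0.3399, 0.1755]
ee_rot: [-179.5, 0.6, -1.3]
contact_force: [0.7, -0.4, -2.0]
gripper_width: 0.144
```

```bash
python3 - <<'E'
from h import *
from workcell import viewer,readout
ims=[]
p=viewer.read_camera("side");o=readout.get_obs();e=o["eef_pos"]*1000;print(e,o["ee_rot"],o["contact_force"],o["wrist_torque"],o["gripper_width"],o["time"])
im=p["color"][:,:,::-1].copy(); u,v=map(int,proj(p,e/1000))
cv2.imwrite("pics/b4.png",cv2.resize(im[v-60:v+60,u-80:u+80],(640,480),interpolation=2))
E
```

```text
[521.06299644 341.62914848 184.24823633] [-1.79142916e+02 -1.36210152e-01 -1.26048607e+00] [1.6048383  0.39517679 2.48303906] [ 0.03019021 -0.07236536 -0.06932946] 0.14826047579958235 20.35
```

View pics/b4.png

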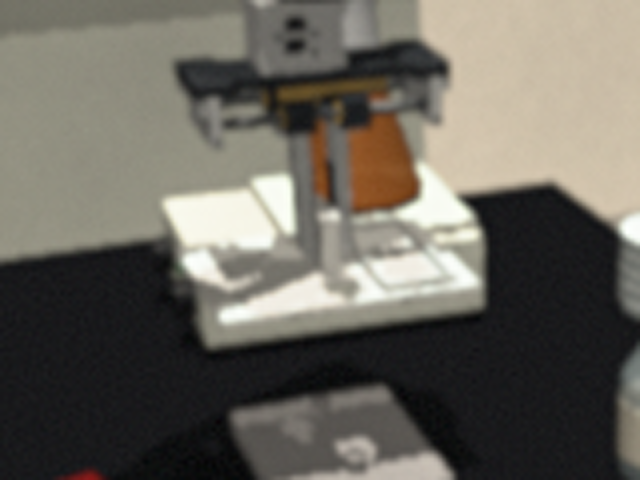

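>>> {"method": "drive_tool", "body": {"moves": [[1,0,-0.015,0.005,0],[1,0,-0.04,0.005,-2],[1,0,-0.075,0.005,-4],[1,0,-0.11,0.005,-6],[1,0,-0.145,0.005,-8]]}}

```text
time: 20.77
eef_pos: [0.5209, 0.1955, 0.19]
ee_rot: [-179.1, -0.2, -9.3]
contact_force: [0.8, -1.0, -3.2]
gripper_width: 0.147
```

>>> {"method": "drive_tool", "body": {"moves": [[1,-0.001,-0.038,0,-2],[1,-0.002,-0.076,0,-4],[1,-0.003,-0.114,0,-5],[1,-0.004,-0.152,0,-5],[1,-0.005,-0.19,0,-5]]}}

```text
time: 21.18
eef_pos: [0.5156, 0.0039, 0.1909]
ee_rot: [-179.1, -0.3, -14.3]
contact_force: [1.1, -0.5, -1.7]
gripper_width: 0.145
```

>>> {"method": "drive_tool", "body": {"moves": [[1,-0.001,-0.04,0,0],[1,-0.002,-0.078,0,0],[1,-0.003,-0.116,0,0],[1,-0.004,-0.15,0,0],[1,-0.005,-0.18,0,0]]}}

```text
time: 21.6
eef_pos: [0.5102, -0.1785, 0.1917]
ee_rot: [-179.1, -0.4, -14.4]
contact_force: [-0.1, 0.8, -1.1]
gripper_width: 0.148
```

Remaining shift is (−0.001, −0.1347), then settle and look.

>>> {"method": "drive_tool", "body": {"moves": [[1,-0.001,-0.04,0,0],[1,-0.001,-0.078,0,0.1],[1,-0.001,-0.11,0,0.1],[1,-0.001,-0.13,-0.01,0.1],[1,-0.001,-0.1347,-0.03,0.1]]}}

```text
time: 22.02
eef_pos: [0.5101, -0.3185, 0.1649]
ee_rot: [-179.4, -0.8, -14.5]
contact_force: [-0.3, -0.3, -2.6]
gripper_width: 0.148
```

>>> {"method": "drive_tool", "body": {"moves": [[1,0,0,-0.015,0],[1,0,0,-0.03,0],[1,0,0,-0.035,0],[1,0,0,-0.035,0],[1,0,0,-0.035,0]]}}

```text
time: 22.43
eef_pos: [0.5102, -0.3184, 0.1305]
ee_rot: [-179.4, -0.8, -14.5]
contact_force: [-0.1, 0.4, -1.8]
gripper_width: 0.147
```

```bash
python3 - <<'E'
from h import *
from workcell import viewer,readout
ims=[]
for n in("side","top"):
    p=viewer.read_camera(n);o=readout.get_obs();e=o["eef_pos"]*1000;print(n,e,o["ee_rot"],o["contact_force"],o["time"])
    im=p["color"][:,:,::-1].copy(); u,v=map(int,proj(p,e/1000))
    ims.append(cv2.resize(im[v-60:v+75,u-67:u+68],(400,400),interpolation=2))
    z=(e[2]-13+6)/1000
    q=band(p,.38,.65,-.45,-.18,z-.004,z+.004)
    r=fitrect(q,93,73,[509,-313,-14.2]); print(n,"plate",np.round(r.x,2),r.fun,len(q),rect(q))
    r=fitring(band(p,.38,.65,-.45,-.18,.078,.088),103,83,5,[509,-313,-14.2]);print("box",r.x,r.fun)
cv2.imwrite("pics/b5.png",np.hstack(ims))
E
```

```text
side [ 510.61321907 -318.6057975   131.22579345] [-179.43969466   -0.89112997  -14.47125909] [ 0.90667564 -0.18867049 -0.6877099 ] 22.4833
side plate [ 511.71 -319.68  -14.67] 0.007941454188155842 5144 (512.3, -319.3, 187.4, 149.7, -14.63)
box [ 509.2330222  -314.88564512  -14.32518814] 0.04735718622443346
top [ 510.79546228 -318.73924416  131.57111688] [-179.4604036    -0.92974587  -14.46933401] [ 0.73516185 -0.78274877 -1.99766852] 22.5333
top plate [ 510.44 -316.57  -14.2 ] 0.0016557332561454217 1739 (510.3, -317.0, 186.1, 147.7, -14.45)
box [ 507.30779559 -311.72026306  -14.14092147] 0.006896480523638356
```

View pics/b5.png

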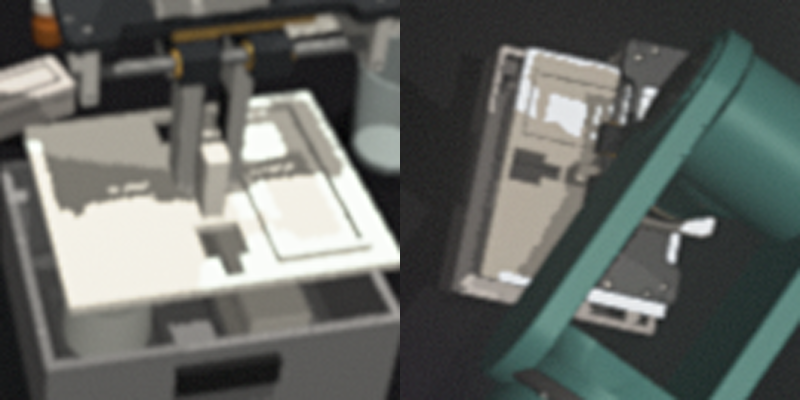

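>>> {"method": "drive_tool", "body": {"moves": [[1,-0.0015,0.0025,0,0.2],[1,-0.0028,0.0049,-0.005,0.2],[1,-0.0028,0.0049,-0.013,0.2],[1,-0.0028,0.0049,-0.02,0.2],[1,-0.0028,0.0049,-0.022,0.2]]}}

```text
time: 22.95
eef_pos: [0.507, -0.313, 0.1073]
ee_rot: [-179.4, -0.8, -14.3]
contact_force: [-0.2, -0.2, -2.3]
gripper_width: 0.147
```

>>> {"method": "drive_tool", "body": {"moves": [[1,0,0,0,0],[1,0,0,0,0],[1,0,0,0,0],[1,0,0,0,0],[1,0,0,0,0]]}}

```text
time: 23.37
eef_pos: [0.5073, -0.3132, 0.1077]
ee_rot: [-179.4, -0.8, -14.3]
contact_force: [0.0, 0.1, -2.5]
gripper_width: 0.149
```

```bash
python3 - <<'E'
from h import *
from workcell import viewer,readout
ims=[]
for n in("side","top"):
    p=viewer.read_camera(n);o=readout.get_obs();e=o["eef_pos"]*1000;print(n,e,o["ee_rot"],o["contact_force"],o["time"])
    im=p["color"][:,:,::-1].copy(); u,v=map(int,proj(p,e/1000))
    ims.append(cv2.resize(im[v-60:v+75,u-67:u+68],(400,400),interpolation=2))
    z=(e[2]-13+6)/1000
    q=band(p,.38,.65,-.45,-.18,z-.003,z+.004)
    r=fitrect(q,93,73,[509,-313,-14.2]); print(n,"plate",np.round(r.x,2),r.fun,len(q),rect(q))
cv2.imwrite("pics/b6.png",np.hstack(ims))
E
```

```text
side [ 507.23637324 -313.23286647  107.70854732] [-179.40393916   -0.78926443  -14.262861  ] [ 0.19767751 -0.37409585 -1.96603384] 23.4167
side plate [ 508.76 -314.65  -14.56] 0.006554350890339923 4986 (509.0, -314.1, 186.8, 149.6, -14.59)
top [ 507.21155474 -313.19142118  107.70601092] [-179.40195661   -0.78758916  -14.26417834] [ 0.15156832 -0.57804923 -3.02183603] 23.4667
top plate [ 506.84 -311.05  -13.96] 4.632865551389965e-05 1525 (506.8, -311.1, 186.1, 146.3, -14.03)
```

View pics/b6.png

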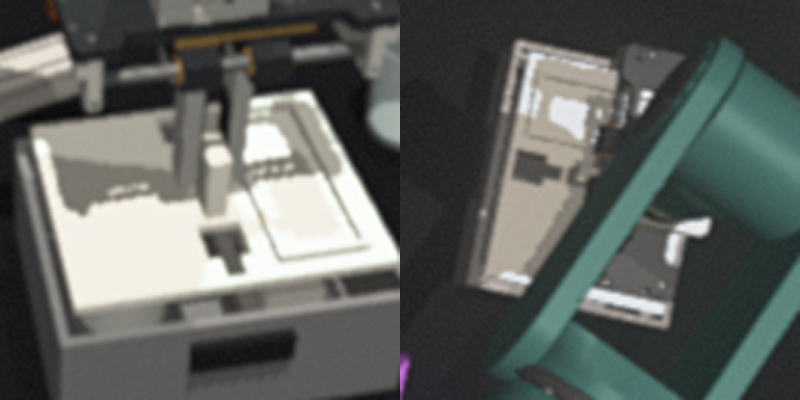

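>>> {"method": "drive_tool", "body": {"moves": [[1,0.0002,0,-0.005,0],[1,0.0002,0,-0.011,0],[1,0.0002,0,-0.017,0],[1,0.0002,0,-0.022,0],[1,0.0002,0,-0.024,0]]}}

```text
time: 23.88
eef_pos: [0.5066, -0.3126, 0.0819]
ee_rot: [-179.3, -0.6, -14.3]
contact_force: [0.3, -0.0, -2.2]
gripper_width: 0.146
```

>>> {"method": "drive_tool", "body": {"moves": [[1,0,0,-0.001,0],[1,0,0,-0.003,0],[1,0,0,-0.005,0],[1,0,0,-0.006,0],[1,0,0,-0.006,0]]}}

```text
time: 24.3
eef_pos: [0.5067, -0.3126, 0.0781]
ee_rot: [-179.4, -0.7, -14.3]
contact_force: [-1.8, 2.5, 5.5]
gripper_width: 0.151
```

>>> {"method": "drive_tool", "body": {"moves": [[0.6,0,0,0,0],[0.45,0,0,0,0],[0.45,0,0,0,0],[0.45,0,0,0.003,0],[0.45,0,0,0.008,0]]}}

```text
time: 24.72
eef_pos: [0.5063, -0.3124, 0.0855]
ee_rot: [-179.3, -0.6, -14.3]
contact_force: [-0.1, 0.2, -1.2]
gripper_width: 0.278
```

>>> {"method": "drive_tool", "body": {"moves": [[0.4,0,0,0.02,0],[0.3,0,0,0.045,0],[0.2,0,0,0.075,0],[0.1,0,0,0.11,0],[0,-0.001,0.02,0.12,0]]}}

```text
time: 25.13
eef_pos: [0.5069, -0.2961, 0.2119]
ee_rot: [-179.6, -1.1, -14.4]
contact_force: [0.3, 1.5, 1.5]
gripper_width: 0.483
```

>>> {"method": "drive_tool", "body": {"moves": [[-0.5,-0.002,0.025,0,-7],[-1,-0.004,0.05,0,-14],[-1,-0.006,0.075,0,-21],[-1,-0.008,0.1,0,-28],[-1,-0.01,0.125,0,-35]]}}

```text
time: 25.55
eef_pos: [0.4968, -0.1701, 0.2125]
ee_rot: [-179.6, -1.2, -49.8]
contact_force: [0.3, 0.9, -0.5]
gripper_width: 0.819
```

>>> {"method": "drive_tool", "body": {"moves": [[-1,-0.003,0.03,-0.01,-7],[-1,-0.006,0.055,-0.03,-14],[-1,-0.009,0.075,-0.06,-21],[-1,-0.011,0.088,-0.09,-28],[-1,-0.0114,0.093,-0.11,-35]]}}

```text
time: 25.97
eef_pos: [0.4839, -0.0747, 0.1004]
ee_rot: [-179.7, -1.1, -85.0]
contact_force: [-0.2, -0.1, 0.2]
gripper_width: 0.999
```

>>> {"method": "drive_tool", "body": {"moves": [[-1,0,0,-0.01,-1.5],[-1,0,0,-0.02,-1.5],[-1,0,0,-0.022,-1.5],[-1,0,0,-0.022,-1.5],[-1,0,0,-0.022,-1.5]]}}

```text
time: 26.38
eef_pos: [0.4848, -0.0753, 0.0796]
ee_rot: [-179.6, -1.1, -86.5]
contact_force: [-1.1, -0.7, 0.5]
gripper_width: 1.001
```

```bash
python3 - <<'E'
from h import *
from workcell import viewer,readout
ims=[]
for n in("side","top"):
    p=viewer.read_camera(n);o=readout.get_obs();e=o["eef_pos"]*1000;print(n,e,o["ee_rot"],o["time"])
    pickle.dump(p,open(f"{n}5.pkl","wb"))
    im=p["color"][:,:,::-1].copy(); u,v=map(int,proj(p,e/1000)); u+=20
    ims.append(cv2.resize(im[v-60:v+120,u-80:u+100],(400,400),interpolation=2))
    q=band(p,.38,.65,-.45,-.18,.067,.0745)
    x0=[507.3,-311.6,-14.2] if n=="top" else [509.2,-314.9,-14.2]
    l=loc(x0,q); s=(abs(l[:,0])<96)&(abs(l[:,1])<75.5); ss=np.c_[l[s],q[s,2]*1000]
    print("plate in box frame",rect(ss/1000),len(ss)); 
    A=np.c_[ss[:,:2],np.ones(len(ss))];print("plane",np.linalg.lstsq(A,ss[:,2],rcond=None)[0])
    q=band(p,.4,.56,-.16,-.02,.026,.04); print("tin",rect(q))
    for z in (80,90,100):
        q=band(p,.4,.6,-.2,.05,z/1000,(z+10)/1000); 
        if len(q)>5: print(z,len(q),rect(q))
cv2.imwrite("pics/b7.png",np.hstack(ims))
E
```

```text
side [484.94131185 -75.35327412  79.83845832] [-179.5786425    -1.12984642  -86.53341725] 26.4333
plate in box frame (-1.0, 2.2, 187.6, 145.4, -0.05) 4940
plane [ 7.62220754e-04 -2.09568194e-03  7.02019036e+01]
tin (465.7, -77.0, 152.8, 70.1, -15.02)
80 42 (484.9, -79.0, 115.0, 19.8, -87.85)
90 72 (484.3, -79.3, 117.6, 17.2, -86.3)
100 76 (484.8, -81.1, 117.0, 18.4, -87.18)
top [484.93429256 -75.32639991  79.83659248] [-179.57722318   -1.12918685  -86.5374222 ] 26.4833
plate in box frame (0.5, 0.3, 191.5, 149.0, -0.36) 3354
plane [3.07876707e-04 6.00258882e-04 7.10478501e+01]
tin (438.4, -81.0, 38.1, 17.6, 88.31)
```

View pics/b7.png

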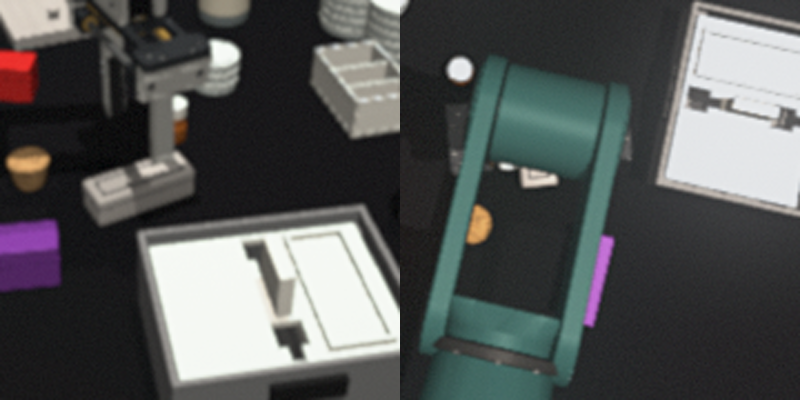

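>>> {"method": "drive_tool", "body": {"moves": [[-1,0.0007,-0.0022,-0.01,0],[-1,0.0007,-0.0022,-0.04,0],[-1,0.0007,-0.0022,-0.062,0],[-1,0.0007,-0.0022,-0.0695,0],[0,0.0007,-0.0022,-0.0695,0]]}}

```text
time: 26.9
eef_pos: [0.4837, -0.0773, 0.0079]
ee_rot: [-179.9, -1.0, -86.5]
contact_force: [0.2, 0.5, 0.3]
gripper_width: 0.953
```

>>> {"method": "drive_tool", "body": {"moves": [[1,0,0,0,0],[1,0,0,0,0],[1,0,0,0,0],[1,0,0,0,0],[1,0,0,0,0]]}}

```text
time: 27.32
eef_pos: [0.4845, -0.0775, 0.009]
ee_rot: [-179.7, -1.1, -86.5]
contact_force: [0.1, -0.5, 0.2]
gripper_width: 0.61
```

>>> {"method": "drive_tool", "body": {"moves": [[1,0,0,0,0],[1,0,0,0,0],[1,0,0,0,0],[1,0,0,0,0],[1,0,0,0,0]]}}

```text
time: 27.73
eef_pos: [0.4848, -0.0777, 0.0094]
ee_rot: [-179.7, -1.1, -86.5]
contact_force: [0.3, -0.3, 2.7]
gripper_width: 0.422
```

>>> {"method": "drive_tool", "body": {"moves": [[1,0,0,0.015,0],[1,0,0,0.05,3],[1,0,-0.005,0.09,9],[1,0.002,-0.015,0.13,16],[1,0.006,-0.035,0.165,23]]}}

```text
time: 28.15
eef_pos: [0.4903, -0.1112, 0.176]
ee_rot: [-179.7, -1.0, -63.0]
contact_force: [1.9, 0.0, -2.4]
gripper_width: 0.428
```

>>> {"method": "drive_tool", "body": {"moves": [[1,0.01,-0.033,0.003,7],[1,0.02,-0.066,0.003,14],[1,0.03,-0.099,0.003,21],[1,0.04,-0.132,0.003,28],[1,0.05,-0.165,0.003,35]]}}

```text
time: 28.57
eef_pos: [0.54, -0.2773, 0.1776]
ee_rot: [-179.6, -0.9, -27.7]
contact_force: [1.6, 0.8, -1.6]
gripper_width: 0.425
```

Remaining to (0.5596, −0.324): (+0.0196, −0.0467), turn +13.5.

>>> {"method": "drive_tool", "body": {"moves": [[1,0.01,-0.025,0,7],[1,0.018,-0.042,0,13],[1,0.0196,-0.0467,0,13.5],[1,0.0196,-0.0467,-0.01,13.5],[1,0.0196,-0.0467,-0.02,13.5]]}}

```text
time: 28.98
eef_pos: [0.5595, -0.3233, 0.1567]
ee_rot: [-179.6, -0.9, -14.3]
contact_force: [0.5, 0.5, -2.3]
gripper_width: 0.426
```

>>> {"method": "drive_tool", "body": {"moves": [[1,0,0,-0.01,0],[1,0,0,-0.025,0],[1,0,0,-0.035,0],[1,0,0,-0.035,0],[1,0,0,-0.035,0]]}}

```text
time: 29.4
eef_pos: [0.5588, -0.3219, 0.1203]
ee_rot: [-179.5, -0.7, -14.3]
contact_force: [1.4, -0.6, -2.7]
gripper_width: 0.42
```

```bash
python3 - <<'E'
from h import *
from workcell import viewer,readout
ims=[]
for n in("side","top"):
    p=viewer.read_camera(n);o=readout.get_obs();e=o["eef_pos"]*1000;print(n,e,o["ee_rot"],o["contact_force"],o["time"])
    pickle.dump(p,open(f"{n}6.pkl","wb"))
    im=p["color"][:,:,::-1].copy(); u,v=map(int,proj(p,e/1000))
    ims.append(cv2.resize(im[v-50:v+60,u-60:u+50],(400,400),interpolation=2))
    x0=[507.3,-311.6,-14.2] if n=="top" else [509.2,-314.9,-14.2]
    z=(e[2]-9.4+32)/1000
    q=band(p,.45,.68,-.45,-.18,z-.004,z+.005); l=loc(x0,q)
    s=abs(l[:,0]-52)<26; l=l[s]; print("tin top box frame",rect(l/1000),len(l))
    if len(l)>50: r=fitrect(np.c_[l,l[:,0]]/1000,20,55,[52,0,0]);print(r.x,r.fun)
    q=band(p,.38,.65,-.45,-.18,.067,.0745); l=loc(x0,q); s=(abs(l[:,0])<96)&(abs(l[:,1])<75.5);print("plate",rect(l[s]/1000))
    r=fitring(band(p,.38,.65,-.45,-.18,.078,.088),103,83,5,[509,-313,-14.2]);print("box",r.x,r.fun)
cv2.imwrite("pics/b8.png",np.hstack(ims))
E
```

```text
side [ 559.47179181 -322.5617757   121.67484601] [-179.58376038   -0.84056086  -14.27653293] [-0.16937788  0.48414806 -1.44485867] 29.45
tin top box frame (52.0, 1.8, 109.1, 51.7, -89.84) 806
[51.32715366  1.87004479 -1.03565544] 0.44865735735138207
plate (-1.9, 2.6, 186.6, 145.4, 0.17)
box [ 509.07157402 -314.93416793  -14.25354474] 2.529950791287181
top [ 559.87142443 -323.07366465  122.54296934] [-179.62300699   -0.92869325  -14.28715745] [ 1.11451228  0.27699214 -2.25339867] 29.5
tin top box frame (53.4, 33.7, 48.5, 42.9, -87.1) 286
[55.18844496  7.9313056   6.64633068] 0.009742106793297518
plate (-0.4, 0.9, 191.0, 147.7, -0.39)
box [ 507.41533066 -311.69010505  -14.11868313] 2.6687641030304703
```

View pics/b8.png

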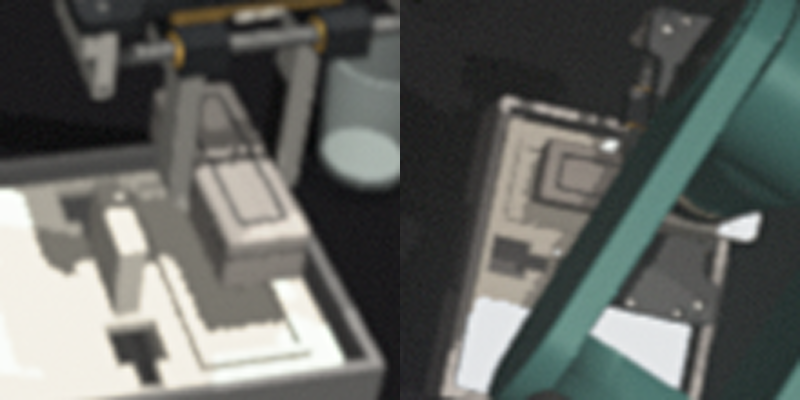

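```bash
python3 - <<'E'
from h import *
ims=[]
for n,x0 in(("side",[509.2,-314.9,-14.2]),("top",[507.35,-311.65,-14.15])):
    p=pickle.load(open(f"{n}5.pkl","rb"))
    q=band(p,.4,.62,-.42,-.2,.09,.125); l=loc(x0,q); s=(abs(l[:,0])<25)&(abs(l[:,1])<40); print(n,"fin",rect(l[s]/1000),s.sum())
    q=band(p,.38,.65,-.45,-.18,.067,.0745); l=loc(x0,q); s=(abs(l[:,0])<97)&(abs(l[:,1])<77)
    r=fitrect(np.c_[l[s],l[s][:,0]]/1000,93,73,[0,0,0]); print("plate",r.x,r.fun, [np.round(np.percentile(l[s][:,k],[.5,99.5]),1) for k in(0,1)])
    # rectified plane z=71, 4px/mm -> box frame
    c,s_=np.cos(np.radians(x0[2])),np.sin(np.radians(x0[2]))
    yy,xx=np.mgrid[-80:80:.25,-100:100:.25]
    X=np.stack([x0[0]+c*xx-s_*yy,x0[1]+s_*xx+c*yy,np.full_like(xx,73)],-1)/1000
    C=X@p["R"].T+p["t"]; u=C[...,0]/C[...,2]*p["fx"]+p["cx"]; v=C[...,1]/C[...,2]*p["fy"]+p["cy"]
    im=cv2.remap(p["color"][:,:,::-1].copy(),u.astype(np.float32),v.astype(np.float32),2)
    for gx in range(-80,100,20): cv2.line(im,((gx+100)*4,0),((gx+100)*4,8),(0,0,255),1)
    ims.append(cv2.resize(im,(500,400),interpolation=cv2.INTER_AREA)[:, ::])
    # expected pocket interior for centre at 52
cv2.imwrite("pics/b9.png",np.vstack([i[:300] if 0 else cv2.resize(i,(370,296)) for i in ims]))
g=[cv2.cvtColor(i,cv2.COLOR_BGR2GRAY) for i in ims]
for n,i in zip("st",g):
    prof=i[150:250,:].mean(0); # 2.5px/mm
    d=[(round(k/2.5-100,1),round(float(prof[k]),0)) for k in range(1,499) if prof[k]<prof[k-1] and prof[k]<=prof[k+1] and prof[k]<prof[max(0,k-8):k+9].mean()-3]; print(n,"x-lines",d)
    prof=i[:,370:390].mean(1); d=[(round(k/2.5-80,1),round(float(prof[k]),0)) for k in range(1,399) if prof[k]<prof[k-1] and prof[k]<=prof[k+1] and prof[k]<prof[max(0,k-8):k+9].mean()-3]; print(n,"y-lines",d)
E
```

```text
side fin (-2.0, -0.2, 52.0, 14.3, 89.98) 321
plate [-1.20628793  3.73626583 -0.23362625] 0.006429553460681453 [array([-94.2,  90.6]), array([-68.6,  74.9])]
top fin (-1.7, 1.1, 50.0, 14.0, -89.7) 157
plate [-1.2052111   0.13712024 -0.04986213] 0.02930688670352577 [array([-94.1,  90.9]), array([-72.3,  73.2])]
s x-lines [(-5.2, 99.0), (23.2, 191.0), (73.2, 183.0), (96.0, 43.0)]
s y-lines [(-62.0, 183.0), (62.0, 192.0)]
t x-lines [(-96.8, 166.0), (-5.6, 123.0), (23.6, 211.0), (73.6, 202.0), (96.0, 62.0)]
t y-lines [(-76.0, 66.0), (-58.8, 167.0), (65.6, 182.0), (76.4, 149.0)]
```

View pics/b9.png

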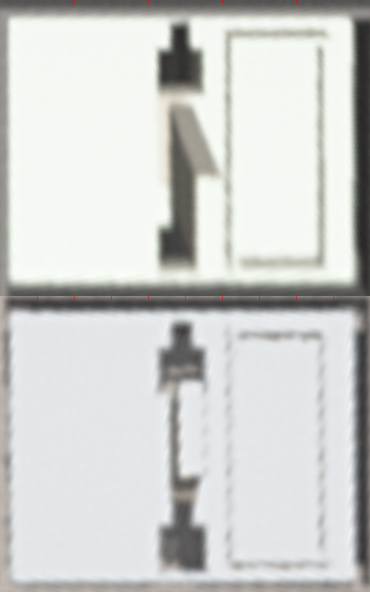

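```bash
python3 -c "
from workcell import readout;o=readout.get_obs();print(o['eef_pos'],o['ee_rot'])"
```

```text
[ 0.55987142 -0.32307366  0.12254297] [-179.62300699   -0.92869325  -14.28715745]
```

>>> {"method": "drive_tool", "body": {"moves": [[1,-0.0013,0.0015,-0.005,0.1],[1,-0.0013,0.0015,-0.015,0.1],[1,-0.0013,0.0015,-0.025,0.1],[1,-0.0013,0.0015,-0.03,0.1],[1,-0.0013,0.0015,-0.031,0.1]]}}

```text
time: 29.92
eef_pos: [0.5574, -0.3207, 0.0888]
ee_rot: [-179.5, -0.7, -14.2]
contact_force: [0.5, 0.1, -2.6]
gripper_width: 0.428
```

>>> {"method": "drive_tool", "body": {"moves": [[1,0,0,-0.001,0],[1,0,0,-0.001,0],[1,0,0,-0.001,0],[1,0,0,-0.001,0],[1,0,0,-0.001,0]]}}

```text
time: 30.33
eef_pos: [0.5577, -0.321, 0.0883]
ee_rot: [-179.5, -0.7, -14.2]
contact_force: [-0.3, 0.2, -3.0]
gripper_width: 0.426
```

```bash
python3 - <<'E'
from h import *
from workcell import viewer,readout
p=viewer.read_camera("side");o=readout.get_obs();e=o["eef_pos"]*1000;print(e,o["ee_rot"],o["contact_force"],o["time"])
im=p["color"][:,:,::-1].copy(); u,v=map(int,proj(p,e/1000))
cv2.imwrite("pics/c1.png",cv2.resize(im[v-40:v+50,u-70:u+50],(800,600),interpolation=cv2.INTER_CUBIC))
E
```

```text
[ 557.6315083  -320.95757917   88.32299604] [-179.55192469   -0.74342169  -14.19259979] [-0.31336676 -0.65372402 -2.79965754] 30.3833
```

View pics/c1.png

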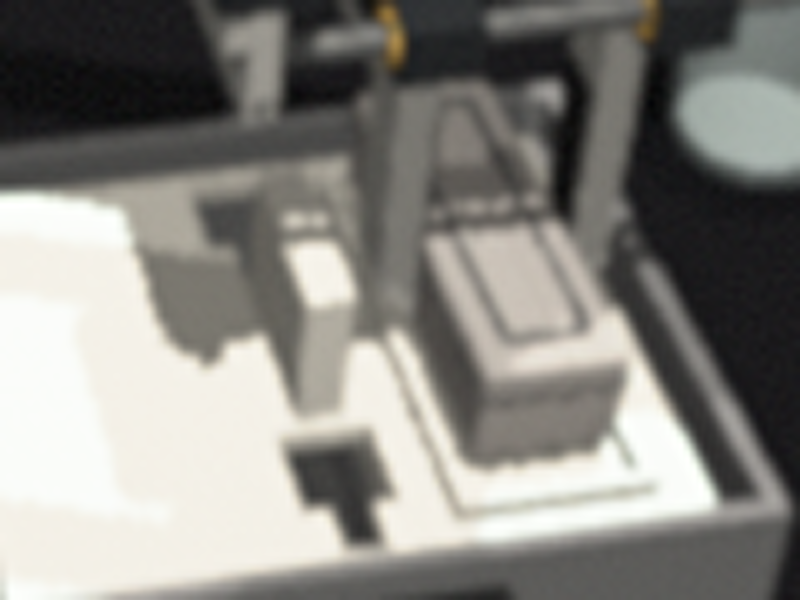

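```bash
python3 - <<'E'
from h import *
from workcell import viewer,readout
p=viewer.read_camera("side");pickle.dump(p,open("side7.pkl","wb"));o=readout.get_obs();e=o["eef_pos"]*1000;print(e)
u,v=map(int,proj(p,e/1000)); x0=[509.2,-314.9,-14.2]
def pt(cx,cy,z):
    U=u-70+cx/6.6667-.4;V=v-40+cy/6.6667-.4
    d=p["R"].T@np.array([(U-p["cx"])/p["fx"],(V-p["cy"])/p["fy"],1]); o_=-p["R"].T@p["t"]
    w=o_+d*(z/1000-o_[2])/d[2]; return loc(x0,w[None])[0].round(1)
for nm,c in(("near-left line corner",(465,515)),("near right",(655,490)),("left line far",(388,338)),("right line",(622,440))): print(nm,[pt(*c,z) for z in(70,73,77)])
zt=e[2]-9.4-1
for nm,c in(("tin bottom NL",(480,465)),("tin bot NR",(605,455))): print(nm,pt(*c,zt))
for nm,c in(("tin top NL",(490,387)),("tin top NR",(625,358))): print(nm,pt(*c,zt+32))
# depth-based tin cloud
q=band(p,.45,.68,-.45,-.18,.082,.118); l=loc(x0,q); s=(abs(l[:,0]-52)<24)&(l[:,1]<-5); ll=np.c_[l[s],q[s,2]*1000]
t=ll[ll[:,2]>105]; print("top near part",[np.percentile(t[:,k],[1,50,99]).round(1) for k in range(3)])
t=ll[ll[:,2]<100]; print("sides",[np.percentile(t[:,k],[1,50,99]).round(1) for k in range(3)])
# pocket ribs in unoccluded depth side5/top5
for n,x0 in(("side",[509.2,-314.9,-14.2]),("top",[507.35,-311.65,-14.15])):
    P=pickle.load(open(f"{n}5.pkl","rb")); q=band(P,.38,.68,-.45,-.18,.06,.085); l=loc(x0,q)
    h=[]
    for xc in range(16,88,2):
        s=(abs(l[:,0]-xc)<1)&(abs(l[:,1])<45); h.append((xc,round(float(np.median(q[s,2]*1000)),1)))
    print(n,h)
    h=[]
    for yc in range(-74,76,2):
        s=(abs(l[:,1]-yc)<1)&(abs(l[:,0]-50)<17); h.append((yc,round(float(np.median(q[s,2]*1000)),1)))
    print(n,h)
E
```

```text
[ 557.57877942 -320.90822124   88.24728722]
near-left line corner [array([ 26.2, -59.8]), array([ 25.1, -62.2]), array([ 23.5, -65.4])]
near right [array([ 77.4, -60.4]), array([ 76. , -62.8]), array([ 74., -66.])]
left line far [array([25.7,  2.8]), array([24.6,  0. ]), array([23. , -3.6])]
right line [array([ 75.4, -43. ]), array([ 73.9, -45.5]), array([ 72. , -48.8])]
tin bottom NL [ 32.4 -51.2]
tin bot NR [ 65.4 -53.5]
tin top NL [ 30.2 -54.1]
tin top NR [ 67.2 -50.6]
top near part [array([30. , 48.8, 73. ]), array([-51.7, -30.7,  -5.7]), array([105.6, 109.7, 113. ])]
sides [array([29.4, 40.7, 74.1]), array([-83.1, -50.5,  -6.1]), array([82.2, 90.3, 99.8])]
side [(16, 70.3), (18, 69.8), (20, 70.2), (22, 70.3), (24, 74.2), (26, 75.9), (28, 75.2), (30, 70.6), (32, 70.0), (34, 70.0), (36, 70.0), (38, 70.0), (40, 70.0), (42, 70.0), (44, 70.1), (46, 70.1), (48, 70.1), (50, 70.2), (52, 70.0), (54, 70.3), (56, 70.0), (58, 70.0), (60, 69.9), (62, 70.3), (64, 69.7), (66, 69.9), (68, 69.7), (70, 69.9), (72, 70.1), (74, 73.4), (76, 75.9), (78, 75.1), (80, 70.7), (82, 70.0), (84, 70.0), (86,
[... 761 characters left out ...]
6, 69.5), (48, 70.1), (50, 70.4), (52, 70.2), (54, 70.5), (56, 69.8), (58, 70.2), (60, 72.2), (62, 74.4), (64, 75.9), (66, 74.3), (68, nan), (70, nan), (72, 70.1), (74, 69.2)]
top [(16, 71.3), (18, 72.4), (20, 70.8), (22, 71.6), (24, 75.4), (26, 76.9), (28, 73.3), (30, 71.4), (32, 71.4), (34, 70.7), (36, 71.5), (38, 71.4), (40, 71.8), (42, 72.0), (44, 71.5), (46, 70.4), (48, 70.8), (50, 70.5), (52, 72.0), (54, 71.8), (56, 71.2), (58, 70.4), (60, 71.9), (62, 71.1), (64, 71.4), (66, 70.8), (68, 71.0), (70, 71.5), (72, 71.0), (74, 75.8), (76, 77.8), (78, 74.4), (80, 71.5), (82, 71.2), (84, 70.9), (86, 70.7)]
  return _methods._mean(a, axis=axis, dtype=dtype,
  ret = ret.dtype.type(ret / rcount)
```

>>> {"method": "drive_tool", "body": {"moves": [[1,0.0008,-0.0004,0,0],[1,0.0016,-0.0009,0,0],[1,0.0016,-0.0009,0,0],[1,0.0016,-0.0009,-0.002,0],[1,0.0016,-0.0009,-0.004,0]]}}

```text
time: 30.85
eef_pos: [0.5593, -0.3219, 0.0843]
ee_rot: [-179.6, -0.8, -14.2]
contact_force: [-0.4, 0.4, -1.3]
gripper_width: 0.426
```

>>> {"method": "drive_tool", "body": {"moves": [[1,0,0,-0.001,0],[1,0,0,-0.002,0],[1,0,0,-0.003,0],[1,0,0,-0.004,0],[1,0,0,-0.0045,0]]}}

```text
time: 31.27
eef_pos: [0.5592, -0.3218, 0.0805]
ee_rot: [-179.6, -0.8, -14.2]
contact_force: [-1.8, 2.5, 2.8]
gripper_width: 0.424
```

```bash
python3 - <<'E'
from h import *
from workcell import viewer,readout
p=viewer.read_camera("side");o=readout.get_obs();e=o["eef_pos"]*1000;print(e,o["ee_rot"],o["contact_force"],o["time"])
im=p["color"][:,:,::-1].copy(); u,v=map(int,proj(p,e/1000))
cv2.imwrite("pics/c2.png",cv2.resize(im[v-40:v+50,u-70:u+50],(800,600),interpolation=cv2.INTER_CUBIC))
q=band(p,.45,.68,-.45,-.18,.092,.115);x0=[509.2,-314.9,-14.2]; l=loc(x0,q); s=(abs(l[:,0]-52)<24)&(l[:,1]<-10)&(l[:,1]>-62); ll=np.c_[l[s],q[s,2]*1000]
print("tin top",[np.percentile(ll[:,k],[1,50,99]).round(1) for k in range(3)])
E
```

```text
[ 559.27467733 -321.88231529   80.55702465] [-179.56356295   -0.77230954  -14.19141992] [-0.95067521  0.91160182 -0.12641364] 31.3167
tin top [array([31.5, 49.3, 70.5]), array([-52.7, -35.6, -10.5]), array([ 92.2, 101.8, 104.3])]
```

View pics/c2.png

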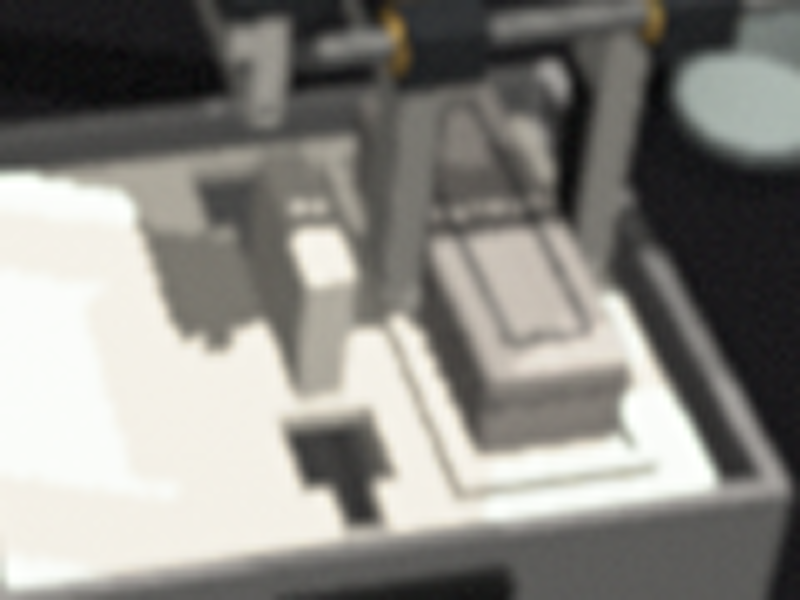

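The tin is inside the pocket, with z = 80.5 against an expected 80.4. A final slight press, then release.

>>> {"method": "drive_tool", "body": {"moves": [[1,0,0,-0.0007,0],[1,0,0,-0.001,0],[1,0,0,-0.001,0],[0.5,0,0,-0.0005,0],[0.0,0,0,0,0]]}}

```text
time: 31.73
eef_pos: [0.5597, -0.3221, 0.0806]
ee_rot: [-179.6, -0.8, -14.2]
contact_force: [0.9, -0.3, -0.2]
gripper_width: 0.465
```

>>> {"method": "drive_tool", "body": {"moves": [[-0.08,0,0,0,0],[-0.08,0,0,0,0],[-0.08,0,0,0,0],[-0.08,0,0,0.005,0],[-0.08,0,0,0.015,0]]}}

```text
time: 32.15
eef_pos: [0.5589, -0.3216, 0.0942]
ee_rot: [-179.5, -0.7, -14.2]
contact_force: [0.7, -0.9, -0.1]
gripper_width: 0.54
```

>>> {"method": "drive_tool", "body": {"moves": [[-0.08,0,0,0.02,0],[-0.08,0,0,0.055,0],[-0.08,0,0.005,0.09,0],[-0.08,0,0.03,0.12,0],[-0.08,0,0.07,0.13,0]]}}

```text
time: 32.57
eef_pos: [0.5605, -0.2549, 0.2313]
ee_rot: [-179.8, -1.3, -14.5]
contact_force: [1.0, 0.1, 1.1]
gripper_width: 0.539
```

>>> {"method": "drive_tool", "body": {"moves": [[0,-0.01,0.035,0,0],[0,-0.02,0.07,0,0],[0,-0.03,0.105,0,0],[0,-0.04,0.14,0,0],[0,-0.05,0.17,0,0]]}}

```text
time: 32.98
eef_pos: [0.51, -0.0829, 0.2328]
ee_rot: [-179.7, -1.4, -14.4]
contact_force: [0.4, -0.1, -0.4]
gripper_width: 0.498
```

```bash
python3 - <<'E'
from h import *
from workcell import viewer,readout
ims=[]
for n,x0 in(("side",[509.2,-314.9,-14.2]),("top",[507.35,-311.65,-14.15])):
    p=viewer.read_camera(n);o=readout.get_obs();e=o["eef_pos"]*1000;print(n,e,o["gripper_width"],o["contact_force"],o["time"])
    im=p["color"][:,:,::-1].copy(); ims.append(cv2.resize(im,(400,300)))
    u,v=map(int,proj(p,[.51,-.312,.07])); ims.append(cv2.resize(im[v-60:v+60,u-80:u+80],(400,300),interpolation=2))
    q=band(p,.38,.68,-.45,-.18,.096,.11); l=loc(x0,q); s=abs(l[:,0]-51)<26; t=np.c_[l[s],q[s,2]*1000]
    print("tin",rect(t/1000),np.percentile(t[:,2],[10,50,90])); A=np.c_[t[:,:2],np.ones(len(t))];print("slope",np.linalg.lstsq(A,t[:,2],rcond=None)[0])
    q=band(p,.38,.68,-.45,-.18,.067,.0745); l=loc(x0,q); s=(l[:,0]<-12)&(l[:,0]>-90)&(abs(l[:,1])<68); t=np.c_[l[s],q[s,2]*1000]; A=np.c_[t[:,:2],np.ones(len(t))];print("plate",np.linalg.lstsq(A,t[:,2],rcond=None)[0])
    for nm,b in(("dishes",(.6,.72,.04,.14,.034,.07)),("vial",(.53,.6,-.03,.04,.035,.07))): q=band(p,*b); print(nm,rect(q) if len(q)>5 else len(q))
cv2.imwrite("pics/c3.png",np.vstack([np.hstack(ims[:2]),np.hstack(ims[2:])]))
E
```

```text
side [508.55031929 -78.09021158 233.537223  ] 0.49837493933788746 [-2.16654243  2.51591163  1.32970066] 33.0333
tin (51.3, 2.7, 112.4, 40.5, -89.55) [ 99.94485546 101.95377901 103.20204191]
slope [2.72820635e-02 5.75456427e-03 1.00347788e+02]
plate [-9.80534401e-04 -9.91134165e-04  7.01141662e+01]
dishes (659.7, 89.3, 59.1, 58.0, 41.51)
vial (563.2, 1.1, 25.0, 24.9, 65.66)
top [509.73382654 -81.18716221 233.55159652] 0.5013032446621215 [ 0.63753451 -0.69341508  0.71113167] 33.0833
tin (51.6, 2.5, 111.6, 40.2, -89.61) [ 99.94175056 103.21709446 106.51358305]
slope [1.43050878e-02 4.88184449e-03 1.02382727e+02]
plate [ 2.86499522e-03 -1.76378573e-03  7.12648544e+01]
dishes (657.2, 93.4, 58.1, 57.6, -66.02)
vial (562.0, 4.8, 25.1, 25.0, 28.2)
```

View pics/c3.png

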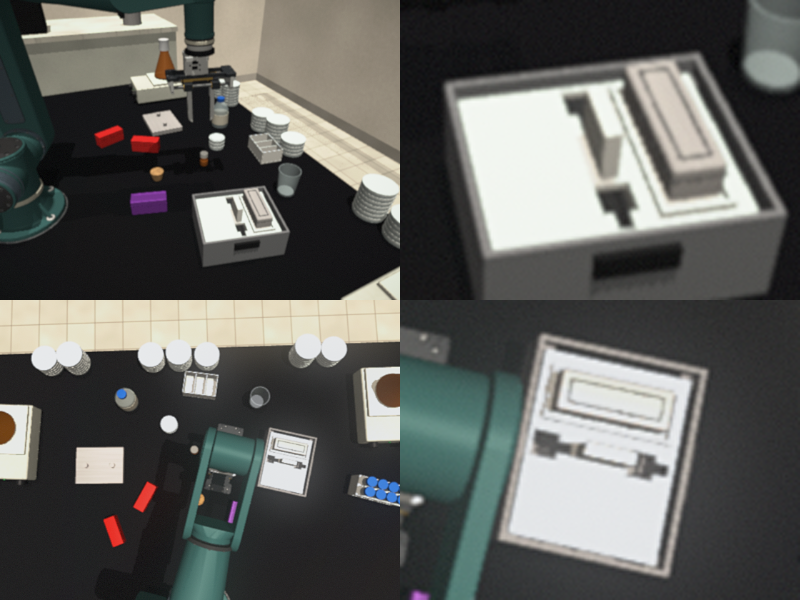

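```bash
python3 - <<'E'
from h import *
from workcell import viewer
for n,x0 in(("side",[509.2,-314.9,-14.2]),("top",[507.35,-311.65,-14.15])):
    p=viewer.read_camera(n)
    q=band(p,.38,.68,-.45,-.18,.092,.115); l=loc(x0,q); s=(abs(l[:,0]-51.3)<17)&(abs(l[:,1]-2.6)<50); t=np.c_[l[s],q[s,2]*1000]
    A=np.c_[t[:,0]-51.3,t[:,1],np.ones(len(t))];print(n,"tin plane",np.linalg.lstsq(A,t[:,2],rcond=None)[0],len(t))
    q=band(p,.38,.68,-.45,-.18,.06,.085); l=loc(x0,q)
    for a,rng in((1,list(range(-68,-50,2))+list(range(54,72,2))),(0,list(range(20,32,2))+list(range(70,84,2)))):
        h=[]
        for c in rng:
            s=(abs(l[:,a]-c)<1)&(abs(l[:,1-a]-(51 if a==1 else 0))<(17 if a==1 else 45)); h.append((c,round(float(np.median(q[s,2]*1000)),1)) if s.sum()>3 else (c,0))
        print(n,"xy"[a],h)
E
```

```text
side tin plane [-9.19656075e-04 -2.72024679e-03  1.02159710e+02] 735
side y [(-68, 70.0), (-66, 70.3), (-64, 73.2), (-62, 73.6), (-60, 75.8), (-58, 0), (-56, 0), (-54, 70.6), (-52, 77.2), (54, 0), (56, 0), (58, 0), (60, 0), (62, 0), (64, 0), (66, 0), (68, 0), (70, 0)]
side x [(20, 69.9), (22, 70.2), (24, 74.7), (26, 75.8), (28, 75.7), (30, 70.3), (70, 0), (72, 0), (74, 0), (76, 0), (78, 0), (80, 70.2), (82, 70.4)]
top tin plane [-1.14424468e-02  5.21903197e-03  1.03407833e+02] 583
top y [(-68, 69.8), (-66, 71.6), (-64, 0), (-62, 77.5), (-60, 76.6), (-58, 0), (-56, 0), (-54, 0), (-52, 0), (54, 0), (56, 0), (58, 76.0), (60, 0), (62, 77.8), (64, 76.2), (66, 72.6), (68, 71.0), (70, 70.9)]
top x [(20, 71.7), (22, 71.3), (24, 77.4), (26, 76.8), (28, 74.9), (30, 71.6), (70, 0), (72, 0), (74, 0), (76, 78.4), (78, 74.5), (80, 70.8), (82, 70.6)]
```

The tin is level, its top reads 102.2 (side) and 103.4 (top) against 103 expected, and it sits inside the ribs. The divider is flat at about 71 mm and nothing else has moved, so I'm handing in.

```bash
python3 - <<'E'
from workcell import order,readout
print(order.hand_in(), readout.get_obs()["time"])
E
```

```text
the job is handed in; nothing more can be done
the job is handed in; nothing more can be done
```

The kit is packed and handed in, at about 33 s of the 72 s limit. I put the jar and then the slide box in their cavities. I then slid the divider about 20 mm along its −y, lifted it off the studs, set it on the posts, and put the tin in its pocket. Everything was lowered to contact before I let go, and the arm finished clear of everything.

**Last checks**
- **Jar and slide box:** before the divider went over them, both stood inside their ribs. Their tops were at about 61 and 53 mm, as expected.
- **Divider:** flat, with its top at about 71 mm and no measurable tilt.
- **Tin:** level and inside the ribs, with its top at 102.2 mm (side camera) and 103.4 mm (top camera) against 103 mm expected.
- **Bystanders:** the dishes and vial measured unchanged. The other things looked in place in the last pictures.

**Disagreements**
- **Cameras:** the two cameras differed by about 2 mm in x and 4 mm in y. I settled this against the fingertips and by measuring parts and box in the same picture.
- **Tin along its length:** the top view puts it about 3 mm off the pocket's centre, the side view under 1 mm. Both leave it inside the pocket.
- **Divider position:** the plate sits about 1 mm off centre along the box's x, within the play.

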